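# Release the ratchet lock of a sample cooler's power case, load its cells and shut it

## Robot

A 6-joint arm with a two-finger parallel gripper is mounted at the origin on the work surface. World frame = base frame: x ahead of the robot, y to its left, z up, the work surface at z = 0. Lengths are in m, angles in degrees, forces in N, time in s.
With the tool pointing down it reaches from about 0.3 to 0.75 m from the base axis. Payload 8.5 kg.
Tool frame: the origin (TCP) lies at the very end of the fingers, on their centre line; the grasp point (between the pads) lies 19 mm behind it; x points along the fingers, y is the direction in which the jaws open and shut, and the axes are right-handed (so a half turn about x gives the same grasp; the last joint's range is limited). The gripper opens to 85 mm and grips with 20 to 120 N. Pads are 22 mm wide; open, the fingers measure 114 mm over their backs; the gripper's body (76 mm by 85 mm) begins 54 mm behind the grasp point. The pads swing forward as they close: fully open they stand 13 mm farther back than shut.
Start: joints at [-87.107, 21.807, 74.336, -0, 83.858, -12.336], TCP at [0.144, -0.531, 0.231] pointing down, gripper open.
Joint ranges: [-178.18, 178.18], [-50.72, 133.34], [12.68, 142.11], [-81.47, 261.47], [9.98, 163.14], [-165.26, 165.26]. Speed limits (degrees/s): [136.94, 136.94, 180, 180, 180, 180].

## Interface

Orientations are given as a 3x3 rotation matrix whose columns are the frame's x, y, z axes.
In Python, from rig import sensors, cams, env gives the robot as it stands.
- The arm moves only by the shell command python3 -m crank 'ROWS' [FORCE]. ROWS is a JSON object of lists of equal length, an entry for each row: "hand": the closure in counts, from 0 (fully open) to 255 (shut); "translation": the shift along the tool's x, y, z in m, a list of three; "dr": the turn, a rotation vector about the tool's x, y, z in rad, a list of three. A call has 1 to 5 rows; each row is the pose to reach, as a shift and turn from the pose commanded when the call began, along the tool's axes at that moment; what a row does not reach only later rows make up. A row lasts 1/10 s, in which the tool goes at most 50 mm and 8.59 degrees, less where a joint would pass 70% of its speed; a pose out of reach is approached as far as the arm can. A call with a gripper value outside its range is refused whole. The fingers move at their own pace and stop on an object; FORCE is the grip in N (left out, the last holds). Time passes only in rows, so rows that repeat a pose let the fingers close. It gives the time, the measured TCP pose, the force and the opening at its end, in the units of the state.
- sensors.observe(): the state, without advancing time (a new reading comes with each control period).
- cams.get_image(name): name is "scene" or "top" or "wrist"; returns (picture, depth): 400x640x3 uint8, blue, green, red; 400x640 float32, m along the optical axis (not along the pixel's ray), 0 where there is no reading.
- cams.calibration(name): a dict with "vertical_fov" (degrees; the focal length in pixels is half the picture's height over the tangent of half this angle, whatever the lens; pixels are square), "cx", "cy" (the principal point, pixels), "extrinsics" (4x4, takes a point from camera to world coordinates). Camera axes: x right, y down, z forward; pixel columns grow to the right and rows downward; lengths in m; the calibration is good to about 2 mm. The wrist camera is an equidistant fisheye: a pixel r from the principal point sees the ray r / f radians off the axis. A picture is of the moment at which its call begins: read the wrist's pose just before it. calibration takes no time and is no camera call; for the wrist camera it gives the pose at the moment of the call.
- env.close_job(): hands the job in, once; it reports no verdict.
The state is a dict: "time_s": time; "q": joint angles; "qvel": joint speeds; "joint_efforts": joint torques, N m; "position": TCP position; "tool_rot": TCP orientation; "ft_force": force on the tool from outside, world axes, zero at the start; "wrist_torque": the same for the moment, N m; "grip_width": finger opening in m.
Only numpy, scipy, OpenCV 4.12 (cv2) and the standard library are available. Lean on these libraries where they do the work, as an engineer would, in place of code of your own. Each camera call takes 0.05 s, during which the arm holds its last target. There are 200 camera calls.

## Task

Load the power case of the sample cooler with every fresh cell lying on the bench: flick the sprung pawl off the ratchet wheel so that it stays off, ease the drum slowly back by its crank, without letting it spin, to its stop so that the locking bar clears the lid, and lift the lid until it leans back on its stop. Then put each cell in a bay of its own, flat end against the copper spring contact and the brass nub end towards the near wall, pressed down until it is held level under the catch, and shut the lid again, leaving the lock released and the other things on the bench where they stand.

Things in the scene. Friction and masses are not known exactly. Their poses are not given: they have to be found in the camera images.
- pawl (a joint): Sprung yellow pawl on the ratchet wheel, on a vertical pin: 0 = in the teeth (start), 0.6 rad = fully off. An over-centre spring holds it at either end (about 3 N at the tab, falling to nothing half-way at 0.3 rad); past half-way it snaps over and stays off. Off is anticlockwise from above: the tab first moves along the unit's -y (to the right, away from the case).
- pawl_tab (a point): Red upright round tab of the pawl, 12 mm diameter, 50 mm from the pawl's pin. This point is 70 mm above the bench, 15 mm below the tab's top. At its foot is the yellow pawl arm (top 50 mm above the bench); the grey bed's top is at 35 mm.
- pawl_pivot (a point): The pawl's vertical pin axis, at the height of the tab point. Axes of the fixed unit. At pawl = 0 the tab is 50 mm from here along -x.
- drum (a joint): Drum and ratchet wheel, turned by the crank about a vertical axis: 0 to 0.2 rad at the start; grows anticlockwise from above as it is eased back, to 4.4 rad at its stop. A drag brake holds it where left (about 2 N at the knob). With the pawl in, it stops at about 0.3. It draws the yellow-tipped locking bar off the lid: 46 mm over it at 0, 15 mm clear at 4.4.
- crank_knob (a point): Red round upright knob of the drum's crank, 20 mm diameter, 40 mm tall, turning freely on its pin, 50 mm from the drum's axis; this point is its centre, 104 mm above the bench. All else of the winder is below 86 mm.
- drum_axis (a point): Vertical axis of the drum, at the height of the knob's centre. Axes of the fixed unit.
- lid (a joint): Lid of the white case, hinged along its far rim, 250 g: 0 = shut, 2.0 rad = leaning back on its stop. A damped hinge: below about 1.57 rad it sinks shut, beyond that it rests on the stop. The locking bar lies over its right edge until the drum is back.
- lid_bar (a point): Steel lifting bar at the lid's left near corner: 14 mm diameter, along y, sticking out about 55 mm past the case's left side. This point is on its axis, mid-way along the free length, 60 mm above the bench when shut. Pinched from above, it turns between the fingers as the lid swings.
- lid_hinge (a point): Point on the lid's hinge line (along the unit's y) level with the lifting bar's point: 105 mm along the unit's +x from it when shut, 59 mm above the bench. Axes of the fixed unit.
- bay0 (a point): Left bay: centre of a cell properly seated. Axes of the fixed unit (turned up to 0.12 rad): x away from the robot, y left, z up. A seated cell lies along x, nub at the near (-x) end. Floor 17 mm below this point, case rim 19 mm above; inner walls at x -42 and +54 mm. Bays are 70 mm apart along y; all three are alike.
- bay1 (a point): Middle bay, as the left one. At +x stands its copper spring contact: face 36 mm from this point at rest, yielding up to 13 mm (2 N at first, then 500 N/m), pushed in 4 mm by a seated cell. Two pairs of black guide ribs, 14 mm tall, stand 3 mm clear of the sleeve's sides, 20 to 28 mm from here along x both ways; between them there is room for fingers.
- bay2 (a point): Right bay, as the left one. At the near end of each bay a round brass catch rod, 8 mm thick, runs along y, its axis 10 mm above this point and 42.5 mm towards -x. The nub must pass down behind it, the cell pushed some 8 mm or more into the spring contact's travel; the spring then pushes the nub under the rod against the near wall.
- cell0_mid (a point): Fresh cell lying on its side (None if absent): green sleeve 56 mm long, 34 x 34 mm, round a 28 mm metal can; 100 to 170 g. This point is its centre, 17 mm above what it lies on. Its x axis points to the brass nub end (white and red bands); nub tip 42 mm from here (dome 12 mm across), bare flat end 40 mm the other way. Grip across the sleeve's middle.
- cell0_nub (a point): Tip of the nub of cell 0, 42 mm from its centre along its x axis.
- cell1_mid (a point): Fresh cell lying on its side (None if absent): green sleeve 56 mm long, 34 x 34 mm, round a 28 mm metal can; 100 to 170 g. This point is its centre, 17 mm above what it lies on. Its x axis points to the brass nub end (white and red bands); nub tip 42 mm from here (dome 12 mm across), bare flat end 40 mm the other way. Grip across the sleeve's middle.
- cell1_nub (a point): Tip of the nub of cell 1, 42 mm from its centre along its x axis.
- cell2_mid (a point): Fresh cell lying on its side (None if absent): green sleeve 56 mm long, 34 x 34 mm, round a 28 mm metal can; 100 to 170 g. This point is its centre, 17 mm above what it lies on. Its x axis points to the brass nub end (white and red bands); nub tip 42 mm from here (dome 12 mm across), bare flat end 40 mm the other way. Grip across the sleeve's middle.
- cell2_nub (a point): Tip of the nub of cell 2, 42 mm from its centre along its x axis.
- amber: Amber glass bottle with red cap, 42 mm diameter, 85 mm tall; origin under its middle. Bystander.
- vial: Small white bottle, 28 mm diameter, 55 mm tall; origin under its middle. Bystander.
- rack: White rack of purple-capped tubes, 70 x 150 x 91 mm; origin under its middle. Bystander.
- beaker: Glass beaker, 60 mm diameter, 70 mm tall; origin under its middle. Bystander.
- marker: White and blue marker pen, 125 mm long, lying flat; origin under its middle. Bystander.
- carton: Cardboard carton, 90 x 140 x 100 mm; origin under its middle. Bystander.
Things that resemble listed ones, but are neither listed nor needed, are in the scene too. Leave any blue or purple look-alike of the part that bears cell2_mid alone.

How it is judged (in metres and radians):
On the way, in this order (a step that is already met when the one before it is completed fails the run):
1. the pawl is flicked off and stays off, the drum not yet eased back (value of joint pawl above 0.5 rad and value of joint drum below 0.6 rad), for 0.2 s.
2. the drum is eased back to its stop (value of joint drum above 4.1 rad), for 0.2 s.
3. the lid is lifted until it rests back on its stop (value of joint lid above 1.9 rad), for 0.2 s.
At the end, for the whole second after the job is handed in: Pawl off (over 0.45 rad), drum over 4.0 rad, lid shut (under 0.06 rad), and every cell present in a bay: centre within 5 mm along x, 6 mm along y, 4 mm in height of the bay point, nub to the near wall and within 5 mm of its height, aligned within 0.12 rad (value of joint pawl above 0.45 rad and value of joint drum above 4 rad and value of joint lid below 0.06 rad and ((x of cell0_mid in the frame of bay0 between -0.005 and 0.005 m and y of cell0_mid in the frame of bay0 between -0.006 and 0.006 m and z of cell0_mid in the frame of bay0 between -0.004 and 0.004 m and x of cell0_nub in the frame of bay0 below -0.03 m and z of cell0_nub in the frame of bay0 between -0.005 and 0.005 m) or (x of cell0_mid in the frame of bay1 between -0.005 and 0.005 m and y of cell0_mid in the frame of bay1 between -0.006 and 0.006 m and z of cell0_mid in the frame of bay1 between -0.004 and 0.004 m and x of cell0_nub in the frame of bay1 below -0.03 m and z of cell0_nub in the frame of bay1 between -0.005 and 0.005 m) or (x of cell0_mid in the frame of bay2 between -0.005 and 0.005 m and y of cell0_mid in the frame of bay2 between -0.006 and 0.006 m and z of cell0_mid in the frame of bay2 between -0.004 and 0.004 m and x of cell0_nub in the frame of bay2 below -0.03 m and z of cell0_nub in the frame of bay2 between -0.005 and 0.005 m)) and angle between the x axis of each of cell0_mid, cell1_mid, cell2_mid and the x axis of bay0, either way round below 0.12 rad and ((x of cell1_mid in the frame of bay0 between -0.005 and 0.005 m and y of cell1_mid in the frame of bay0 between -0.006 and 0.006 m and z of cell1_mid in the frame of bay0 between -0.004 and 0.004 m and x of cell1_nub in the frame of bay0 below -0.03 m and z of cell1_nub in the frame of bay0 between -0.005 and 0.005 m) or (x of cell1_mid in the frame of bay1 between -0.005 and 0.005 m and y of cell1_mid in the frame of bay1 between -0.006 and 0.006 m and z of cell1_mid in the frame of bay1 between -0.004 and 0.004 m and x of cell1_nub in the frame of bay1 below -0.03 m and z of cell1_nub in the frame of bay1 between -0.005 and 0.005 m) or (x of cell1_mid in the frame of bay2 between -0.005 and 0.005 m and y of cell1_mid in the frame of bay2 between -0.006 and 0.006 m and z of cell1_mid in the frame of bay2 between -0.004 and 0.004 m and x of cell1_nub in the frame of bay2 below -0.03 m and z of cell1_nub in the frame of bay2 between -0.005 and 0.005 m)) and ((x of cell2_mid in the frame of bay0 between -0.005 and 0.005 m and y of cell2_mid in the frame of bay0 between -0.006 and 0.006 m and z of cell2_mid in the frame of bay0 between -0.004 and 0.004 m and x of cell2_nub in the frame of bay0 below -0.03 m and z of cell2_nub in the frame of bay0 between -0.005 and 0.005 m) or (x of cell2_mid in the frame of bay1 between -0.005 and 0.005 m and y of cell2_mid in the frame of bay1 between -0.006 and 0.006 m and z of cell2_mid in the frame of bay1 between -0.004 and 0.004 m and x of cell2_nub in the frame of bay1 below -0.03 m and z of cell2_nub in the frame of bay1 between -0.005 and 0.005 m) or (x of cell2_mid in the frame of bay2 between -0.005 and 0.005 m and y of cell2_mid in the frame of bay2 between -0.006 and 0.006 m and z of cell2_mid in the frame of bay2 between -0.004 and 0.004 m and x of cell2_nub in the frame of bay2 below -0.03 m and z of cell2_nub in the frame of bay2 between -0.005 and 0.005 m))); the robot touches nothing.
It fails at once if the drum is let spin (over 5 rad/s) (velocity of joint drum above 5 rad/s).
It fails at once if a bystander is moved more than 40 mm (distance of any of amber, vial, rack, beaker, marker, carton from where it was at the start of the episode above 0.04 m).
It fails at once if a bystander is knocked over (angle between any of amber, vial, rack, beaker, carton's own z axis and vertical above 0.6 rad).
Of cell0, cell1, cell2 only 2 to 3 are there at a start; the rules pass over those that are not, and their reading is None.
At some moment in a run one of cell0, cell1, cell2 may be knocked a few centimetres aside while the robot is not near it.
Once in a run the grip may slacken for a moment while it holds something.
It also fails if it takes over 210 s, if anything falls off the work surface, if the arm or the gripper's body presses on something with over 40 N, if the wrist force passes 120 N, or if a joint passes its speed limit or range.

## Working session

There is one attempt and no reset: what is moved stays moved. The work goes in short steps, Python scripts to look and compute and a shell command to move; the robot and the scene stay as the last step left them, time stands still between calls to the robot, and variables do not carry over. Pictures are saved under pics/ and viewed, about 12 in all and at most 16, crops included, and the job is handed in when it is done.

```bash
ls; mkdir -p pics; cat > h.py <<'E'
import numpy as np, cv2
from rig import sensors, cams, env
def grab(n):
    c=cams.calibration(n); im,d=cams.get_image(n); return im,d,c
def foc(c): return 200/np.tan(np.radians(c["vertical_fov"])/2)
def ray(c,u,v,fish=False):
    f=foc(c); x=(u-c["cx"])/f; y=(v-c["cy"])/f
    if fish:
        r=np.hypot(x,y); s=np.sin(r)/max(r,1e-9); d=np.array([x*s,y*s,np.cos(r)])
    else: d=np.array([x,y,1.])
    E=np.array(c["extrinsics"]); return E[:3,3],E[:3,:3]@d
def onz(c,u,v,z,fish=False):
    o,d=ray(c,u,v,fish); return o+d*(z-o[2])/d[2]
def totool(p,R=None):
    """world vector -> tool axes"""
    s=sensors.observe(); return np.array(s["tool_rot"]).T@np.array(p)
def st():
    s=sensors.observe(); print("t",s["time_s"],"p",np.round(s["position"],4),"F",np.round(s["ft_force"],1),"w",s["grip_width"]); print(np.round(s["tool_rot"],3).tolist(), np.round(s["q"],1)); return s
E
python3 - <<'E'
from h import *
st()
for n in("scene","top","wrist"):
    im,d,c=grab(n); cv2.imwrite(f"pics/{n}0.png",im); np.save(f"pics/{n}0d.npy",d); print(n,c["vertical_fov"],c["cx"],c["cy"],np.round(c["extrinsics"],3).tolist())
E
```

```text
pics
t 0.0 p [ 0.1445 -0.5304  0.2307] F [-0.  -0.2  1.2] w 0.08537472254352758
[[-0.0, 0.263, -0.965], [0.001, -0.965, -0.263], [-1.0, -0.001, -0.0]] [-87.1  21.8  74.4   0.   83.9 -12.3]
scene 49.33344746964134 318.5896572296167 198.44841448896034 [[0.664, 0.406, -0.629, 1.247], [0.748, -0.364, 0.555, -0.626], [-0.004, -0.838, -0.545, 0.716], [0.0, 0.0, 0.0, 1.0]]
top 55.71868919169453 319.12531006592735 199.71108841922413 [[0.029, -0.995, 0.098, 0.463], [-1.0, -0.027, 0.016, -0.023], [-0.013, -0.098, -0.995, 1.075], [0.0, 0.0, 0.0, 1.0]]
wrist 65.70646984690485 323.0457427494789 201.41811393131627 [[0.262, -0.922, -0.286, 0.217], [-0.965, -0.251, -0.077, -0.511], [-0.001, 0.296, -0.955, 0.373], [0.0, 0.0, 0.0, 1.0]]
```

View pics/top0.png

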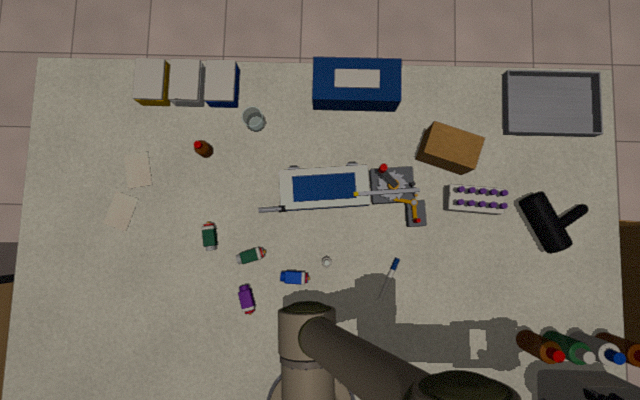

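View pics/scene0.png

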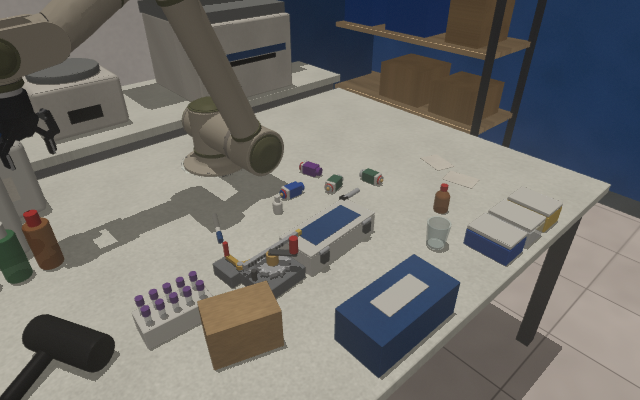

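The top view shows two green cells at (209,235) and (251,255). The look-alikes are blue at (294,277) and purple at (247,298). For the red parts, the crank knob is at (383,168), the pawl tab at (417,220) and the lid bar at (270,209); the amber bottle's cap at (200,146) is also red. I'll check the choice in a close crop and measure.

```bash
python3 - <<'E'
from h import *
im=cv2.imread("pics/top0.png"); d=np.load("pics/top0d.npy"); c=cams.calibration("top")
cv2.imwrite("pics/crop0.png",cv2.resize(im[140:300,195:435],None,fx=3.33,fy=3.33,interpolation=cv2.INTER_CUBIC))
hsv=cv2.cvtColor(im,cv2.COLOR_BGR2HSV)
def blobs(m,name,z,mn=8):
    n,l,s,ce=cv2.connectedComponentsWithStats(m.astype(np.uint8))
    for i in range(1,n):
        if s[i,4]>=mn:
            ys,xs=np.where(l==i); 
            print(name,ce[i].round(1),s[i,4],"onz",onz(c,*ce[i],z).round(4), "dep",np.round(np.median(d[l==i]),3))
H,S,V=hsv[...,0],hsv[...,1],hsv[...,2]
red=((H<6)|(H>174))&(S>170)&(V>90); blobs(red,"red85",.085); blobs(red,"red124",.124)
g=(H>60)&(H<95)&(S>80)&(V>25); blobs(g,"green",.034,40)
blue=(H>100)&(H<125)&(S>120)&(V>50); 
n,l,s,ce=cv2.connectedComponentsWithStats(blue[150:220,270:380].astype(np.uint8)); 
i=1+np.argmax(s[1:,4]); cn=cv2.findContours((l==i).astype(np.uint8),cv2.RETR_EXTERNAL,cv2.CHAIN_APPROX_NONE)[0][0]+np.array([270,150])
b=cv2.boxPoints(cv2.minAreaRect(cn)); print("lid label",[onz(c,*p,.066).round(4).tolist() for p in b])
for (u,v) in [(263,210),(270,209),(276,209),(383,168),(417,220),(209,235),(251,255)]:
    z=d[v,u]; o,r=ray(c,u,v); print(u,v,(o+r*z).round(4))
E
```

```text
red85 [197. 144.] 41 onz [0.7012 0.3237 0.085 ] dep 1.012
red85 [383.1 167.1] 39 onz [ 0.6515 -0.1744  0.085 ] dep 0.961
red85 [418.  219.8] 12 onz [ 0.5147 -0.2668  0.085 ] dep 0.985
red85 [207.4 224.3] 9 onz [0.4874 0.2832 0.085 ] dep 1.044
red85 [261.2 252.6] 10 onz [0.4181 0.1388 0.085 ] dep 1.037
red85 [305.6 277.5] 8 onz [0.3579 0.0213 0.085 ] dep 1.028
red85 [249.3 311.3] 11 onz [0.2685 0.1629 0.085 ] dep 1.021
red85 [558.4 355.9] 107 onz [ 0.1836 -0.6184  0.085 ] dep 0.885
red124 [197. 144.] 41 onz [0.6918 0.31   0.124 ] dep 1.012
red124 [383.1 167.1] 39 onz [ 0.6441 -0.1685  0.124 ] dep 0.961
red124 [418.  219.8] 12 onz [ 0.5127 -0.2572  0.124 ] dep 0.985
red124 [207.4 224.3] 9 onz [0.4865 0.2711 0.124 ] dep 1.044
red124 [261.2 252.6] 10 onz [0.4199 0.1324 0.124 ] dep 1.037
red124 [305.6 277.5] 8 onz [0.3621 0.0196 0.124 ] dep 1.028
red124 [249.3 311.3] 11 onz [0.2761 0.1555 0.124 ] dep 1.021
red124 [558.4 355.9] 107 onz [ 0.1946 -0.595   0.124 ] dep 0.885
green [208.6 237.2] 186 onz [0.4535 0.2938 0.034 ] dep 1.038
green [248.2 255.8] 174 onz [0.4061 0.1823 0.034 ] dep 1.032
green [559.4 337.7] 64 onz [ 0.2159 -0.6535  0.034 ] dep 0.971
green [575.1 351.4] 257 onz [ 0.1822 -0.6933  0.034 ] dep 0.915
lid label [[0.6229, 0.0677, 0.066], [0.6386, -0.0982, 0.066], [0.5722, -0.1039, 0.066], [0.5566, 0.0609, 0.066]]
263 210 [0.5301 0.1415 0.0694]
270 209 [0.5332 0.1226 0.0711]
276 209 [0.534  0.1072 0.0667]
383 168 [ 0.6417 -0.168   0.1251]
417 220 [ 0.5142 -0.264   0.0857]
209 235 [0.4595 0.2921 0.0369]
251 255 [0.4085 0.1748 0.0339]
```

View pics/crop0.png

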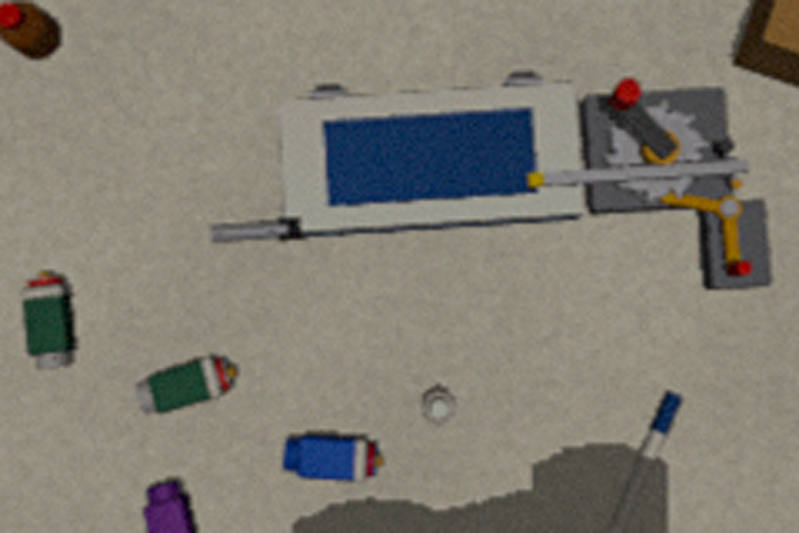

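The crop confirms two green cells with red and white bands. The tab is at crop (738,268), the pin at (730,207), the drum axis at (660,148) and the knob at (626,93). The unit's yaw is about 0.094 rad. Next I move over the unit and align the tool with it.

```bash

python3 -m crank '{"hand":[0,0,0,0,0],"translation":[[-0.02,-0.05,-0.09],[-0.02,-0.08,-0.15],[-0.02,-0.1,-0.19],[-0.02,-0.1,-0.19],[-0.02,-0.1,-0.19]],"dr":[[0,0,0],[0,0,0],[0,0,0],[0,0,0],[0,0,0]]}'
python3 -m crank '{"hand":[0,0,0,0,0],"translation":[[-0.03,-0.03,-0.04],[-0.03,-0.06,-0.08],[-0.03,-0.1,-0.13],[-0.03,-0.1,-0.15],[-0.03,-0.1,-0.15]],"dr":[[0,0,0],[0,0,0],[0,0,0],[0,0,0],[0,0,0]]}'
python3 -m crank '{"hand":[0,0,0,0,0],"translation":[[0,-0.03,-0.04],[0,-0.05,-0.08],[0,-0.05,-0.12],[0,-0.05,-0.12],[0,-0.05,-0.12]],"dr":[[0.1,0,0],[0.171,0,0],[0.171,0,0],[0.171,0,0],[0.171,0,0]]}'
python3 - <<'E'
from h import *
st(); im,d,c=grab("wrist"); cv2.imwrite("pics/w1.png",im); np.save("pics/w1d.npy",d); import pickle; pickle.dump(c,open("pics/w1.pkl","wb"))
E
```

```text
time_s: 0.65
position: [0.3038, -0.3812, 0.2517]
tool_rot: [[0.001, 0.266, -0.964], [0.0, -0.964, -0.266], [-1.0, -0.0, -0.001]]
ft_force: [-0.3, -0.8, 0.1]
grip_width: 0.0856
time_s: 1.15
position: [0.4223, -0.2455, 0.2812]
tool_rot: [[0.001, 0.268, -0.964], [0.001, -0.964, -0.268], [-1.0, -0.0, -0.001]]
ft_force: [-0.0, 0.4, 0.2]
grip_width: 0.0853
time_s: 1.65
position: [0.5225, -0.1688, 0.2806]
tool_rot: [[-0.001, 0.095, -0.995], [0.0, -0.995, -0.095], [-1.0, -0.001, 0.001]]
ft_force: [-0.2, -0.4, -0.6]
grip_width: 0.085
t 1.65 p [ 0.5225 -0.1688  0.2806] F [-0.2 -0.4 -0.6] w 0.085008931978958
[[-0.001, 0.095, -0.995], [0.0, -0.995, -0.095], [-1.0, -0.001, 0.001]] [-30.3  20.   68.9  -0.   91.1  54.3]
```

View pics/w1.png

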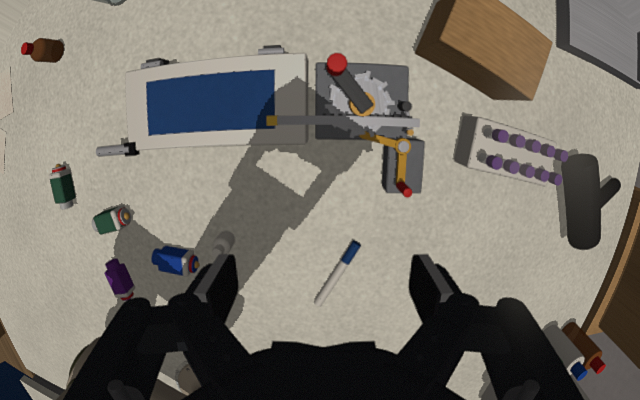

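```bash
python3 - <<'E'
from h import *
import pickle
im=cv2.imread("pics/w1.png"); d=np.load("pics/w1d.npy"); c=pickle.load(open("pics/w1.pkl","rb"))
hsv=cv2.cvtColor(im,cv2.COLOR_BGR2HSV);H,S,V=cv2.split(hsv)
R=((H<6)|(H>174))&(S>150)&(V>70)
n,l,s,ce=cv2.connectedComponentsWithStats(R.astype(np.uint8))
for i in range(1,n):
    if s[i,4]>15 and s[i,1]<210: print(ce[i].round(1),s[i],[onz(c,*ce[i],z,True).round(4).tolist() for z in (.07,.085,.124)])
def P(u,v):
    o,r=ray(c,u,v,True); E=np.array(c["extrinsics"]); r=r/(E[:3,:3].T@r)[2]; return (o+r*d[v,u]).round(4).tolist()
for n,u,v in [("knob",337,62),("tab",404,186),("tabfoot",407,192),("pin",403,146),("axis",364,104),("bar1",100,151),("bar2",120,149),("lid nl",130,149),("lid nr",306,143),("lid fl",128,74),("lid fr",306,56)]: print(n,u,v,P(u,v))
m=((H>100)&(H<125)&(S>120)&(V>40)).astype(np.uint8); m[:60]=0;m[145:]=0;m[:,:130]=0;m[:,290:]=0
ys,xs=np.where(m)
for u0,u1 in[(155,265)]:
    B=[];T=[]
    for u in range(u0,u1,4):
        r=ys[xs==u]
        if len(r)>20: T.append(onz(c,u,r.min(),.066,True)[:2])
    T=np.array(T); a=np.polyfit(T[:,1],T[:,0],1); print("label far edge yaw",-np.arctan(a[0]))
E
```

```text
[23.8 48. ] [21 43  7 11 57] [[0.7044, 0.3413, 0.07], [0.6998, 0.3199, 0.085], [0.688, 0.2642, 0.124]]
[336.6  62.6] [327  53  20  20 302] [[0.6508, -0.1724, 0.07], [0.6486, -0.172, 0.085], [0.6427, -0.1709, 0.124]]
[ 57.1 169.7] [ 52 168  11   4  23] [[0.5005, 0.2427, 0.07], [0.5046, 0.2255, 0.085], [0.5154, 0.1807, 0.124]]
[407.1 192. ] [403 188   9   9  66] [[0.5098, -0.273, 0.07], [0.5135, -0.2683, 0.085], [0.5233, -0.2561, 0.124]]
[119.5 216.8] [118 209   7  16  31] [[0.4377, 0.1145, 0.07], [0.4445, 0.1028, 0.085], [0.4622, 0.0722, 0.124]]
knob 337 62 [0.6435, -0.1713, 0.1235]
tab 404 186 [0.5186, -0.2655, 0.078]
tabfoot 407 192 [0.5134, -0.2684, 0.0846]
pin 403 146 [0.5627, -0.2643, 0.0515]
axis 364 104 [0.6068, -0.2063, 0.0817]
bar1 100 151 [0.5311, 0.1444, 0.0667]
bar2 120 149 [0.5346, 0.1071, 0.0654]
lid nl 130 149 [0.5353, 0.0886, 0.0665]
lid nr 306 143 [0.554, -0.1461, 0.0546]
lid fl 128 74 [0.6355, 0.0976, 0.0621]
lid fr 306 56 [0.6612, -0.1353, 0.0343]
label far edge yaw 0.09266259020736833
```

Wrist view: tab at (407,192), pin at (403,146), knob at (337,63) and drum axis at (364,104). The measured spacings match the given ones, with tab to pin 50 mm and knob to axis 50.4 mm. Now I flick the pawl with the fingers shut.

```bash

python3 -m crank '{"hand":[255,255,255,255,255],"translation":[[0.04,0.03,0.008],[0.08,0.063,0.016],[0.12,0.063,0.016],[0.16,0.063,0.016],[0.16,0.063,0.016]],"dr":[[0,0,0],[0,0,0],[0,0,0],[0,0,0],[0,0,0]]}' 40
python3 -m crank '{"hand":[255,255,255,255,255],"translation":[[0.03,0,0],[0.058,0,0],[0.058,0,0],[0.058,0,0],[0.058,0,0]],"dr":[[0,0,0],[0,0,0],[0,0,0],[0,0,0],[0,0,0]]}'
python3 -m crank '{"hand":[255,255,255,255,255],"translation":[[0,0.008,0],[0,0.016,0],[0,0.022,0],[0,0.027,0],[0,0.030,0]],"dr":[[0,0,0],[0,0,0],[0,0,0],[0,0,0],[0,0,0]]}'
python3 - <<'E'
from h import *
st(); im,d,c=grab("wrist"); cv2.imwrite("pics/w2.png",im)
hsv=cv2.cvtColor(im,cv2.COLOR_BGR2HSV);H,S,V=cv2.split(hsv)
R=((H<6)|(H>174))&(S>150)&(V>70)
n,l,s,ce=cv2.connectedComponentsWithStats(R.astype(np.uint8))
for i in range(1,n):
    if s[i,4]>15: print(ce[i].round(1),s[i],onz(c,*ce[i],.085,True).round(4),onz(c,*ce[i],.124,True).round(4))
E
```

```text
time_s: 2.2
position: [0.5094, -0.2325, 0.1173]
tool_rot: [[-0.008, 0.092, -0.996], [0.006, -0.996, -0.092], [-1.0, -0.006, 0.007]]
ft_force: [0.2, 1.3, 0.1]
grip_width: 0.0125
time_s: 2.7
position: [0.5135, -0.2337, 0.0658]
tool_rot: [[0.003, 0.095, -0.996], [-0.002, -0.996, -0.095], [-1.0, 0.003, -0.003]]
ft_force: [0.8, 0.2, 0.4]
grip_width: -0.0003
time_s: 3.2
position: [0.5156, -0.2635, 0.0633]
tool_rot: [[0.0, 0.094, -0.996], [-0.0, -0.996, -0.094], [-1.0, 0.0, -0.0]]
ft_force: [-0.2, -0.2, 0.3]
grip_width: 0.0002
t 3.2 p [ 0.5156 -0.2635  0.0633] F [-0.2 -0.2  0.3] w 0.00023673176694395835
[[0.0, 0.094, -0.996], [-0.0, -0.996, -0.094], [-1.0, 0.0, -0.0]] [-38.8  34.3  83.1  -0.   62.6  45.8]
[130.8   1.4] [125   0  15   5  31] [ 0.6381 -0.1669  0.085 ] [ 0.6227 -0.196   0.124 ]
[363.  264.8] [349 240  28  51 903] [ 0.5257 -0.281   0.085 ] [ 0.5467 -0.2732  0.124 ]
[ 55.2 330.2] [ 53 321   7  21  54] [ 0.4341 -0.0702  0.085 ] [ 0.4847 -0.1306  0.124 ]
[ 18.9 353.2] [ 15 351   8   5  19] [0.3682 0.0252 0.085 ] [ 0.4401 -0.066   0.124 ]
```

```bash

python3 -m crank '{"hand":[255,255,255,255,255],"translation":[[0,-0.01,0],[-0.05,-0.01,0],[-0.1,-0.01,0.0],[-0.1,-0.01,0.0],[-0.1,-0.01,0]],"dr":[[0,0,0],[0,0,0],[0,0,0],[0,0,0],[0,0,0]]}'
python3 - <<'E'
from h import *
st(); im,d,c=grab("wrist"); cv2.imwrite("pics/w2.png",im)
hsv=cv2.cvtColor(im,cv2.COLOR_BGR2HSV);H,S,V=cv2.split(hsv)
R=((H<6)|(H>174))&(S>150)&(V>70)
n,l,s,ce=cv2.connectedComponentsWithStats(R.astype(np.uint8))
for i in range(1,n):
    if s[i,4]>15: print(ce[i].round(1),s[i],onz(c,*ce[i],.085,True).round(4),onz(c,*ce[i],.124,True).round(4))
E
```

```text
time_s: 3.75
position: [0.5147, -0.2521, 0.164]
tool_rot: [[0.001, 0.095, -0.995], [-0.001, -0.995, -0.095], [-1.0, 0.001, -0.001]]
ft_force: [0.4, 0.3, -1.3]
grip_width: 0.0002
t 3.75 p [ 0.5147 -0.2521  0.164 ] F [ 0.4  0.3 -1.3] w 0.00017891827939468666
[[0.001, 0.095, -0.995], [-0.001, -0.995, -0.095], [-1.0, 0.001, -0.001]] [-37.9  27.2  77.    0.   75.7  46.6]
[210.2  18.3] [196   5  29  28 622] [ 0.654  -0.1562  0.085 ] [ 0.6427 -0.1719  0.124 ]
[380. 202.] [374 195  13  14 143] [ 0.5251 -0.2953  0.085 ] [ 0.5365 -0.2865  0.124 ]
[ 36.  233.9] [ 34 225   7  17  28] [0.4526 0.0677 0.085 ] [0.4767 0.0126 0.124 ]
[104.9 289.1] [103 281   6  18  43] [ 0.4041 -0.0336  0.085 ] [ 0.4368 -0.0709  0.124 ]
[ 56.4 319.7] [ 53 318   8   4  16] [0.3263 0.0817 0.085 ] [0.3727 0.0241 0.124 ]
```

The tab is at the fully-off position I predicted, (0.525, -0.295), and the knob has not moved. Now I grip the knob.

```bash

python3 -m crank '{"hand":[110,110,110,110,110],"translation":[[0,-0.025,-0.04],[0,-0.05,-0.08],[0,-0.068,-0.12],[0,-0.068,-0.135],[0,-0.068,-0.135]],"dr":[[0,0,0],[0,0,0],[0,0,0],[0,0,0],[0,0,0]]}'
python3 -m crank '{"hand":[110,110,110,110,110],"translation":[[0,0,0],[0.03,0,0],[0.055,0,0],[0.071,0,0],[0.071,0,0]],"dr":[[0,0,0],[0,0,0],[0,0,0],[0,0,0],[0,0,0]]}'
python3 -m crank '{"hand":[255,255,255,255,255],"translation":[[0,0,0],[0,0,0],[0,0,0],[0,0,0],[0,0,0]],"dr":[[0,0,0],[0,0,0],[0,0,0],[0,0,0],[0,0,0]]}' 25
python3 - <<'E'
from h import *
s=st(); 
A=np.array([.606,-.2055]); th=np.arctan2(*(np.array(s["position"][:2])-A)[::-1]); print(np.degrees(th))
R=np.array(s["tool_rot"]); p0=.0502*np.array([np.cos(th),np.sin(th)])
for k in range(1,22):
    a=th+np.radians(12*k); v=np.r_[.0502*np.array([np.cos(a),np.sin(a)])-p0,0]; print(k,(R.T@v).round(4).tolist())
E
```

```text
time_s: 4.3
position: [0.6433, -0.1707, 0.1606]
tool_rot: [[-0.003, 0.097, -0.995], [0.002, -0.995, -0.097], [-1.0, -0.002, 0.003]]
ft_force: [-0.9, -0.5, -0.3]
grip_width: 0.0486
time_s: 4.8
position: [0.6402, -0.1724, 0.0897]
tool_rot: [[-0.005, 0.093, -0.996], [0.002, -0.996, -0.093], [-1.0, -0.003, 0.005]]
ft_force: [-0.0, 0.3, 0.8]
grip_width: 0.0486
time_s: 5.3
position: [0.6428, -0.1725, 0.0938]
tool_rot: [[0.002, 0.095, -0.996], [-0.001, -0.996, -0.095], [-1.0, 0.001, -0.002]]
ft_force: [-1.2, 1.4, 6.2]
grip_width: 0.0193
t 5.3 p [ 0.6428 -0.1725  0.0938] F [-1.2  1.4  6.2] w 0.019296884873556068
[[0.002, 0.095, -0.996], [-0.001, -0.996, -0.095], [-1.0, 0.001, -0.002]] [-25.2  39.7  65.5  -0.   74.6  59.4]
41.867022407988934
1 [-0.0, -0.0077, 0.0071]
2 [-0.0, -0.0138, 0.0156]
3 [-0.0001, -0.018, 0.0252]
4 [-0.0001, -0.0201, 0.0355]
5 [-0.0001, -0.0201, 0.046]
6 [-0.0001, -0.0178, 0.0563]
7 [-0.0001, -0.0135, 0.0658]
8 [-0.0001, -0.0072, 0.0743]
9 [-0.0001, 0.0006, 0.0812]
10 [-0.0001, 0.0097, 0.0864]
11 [-0.0001, 0.0197, 0.0896]
12 [-0.0001, 0.0302, 0.0906]
13 [-0.0001, 0.0406, 0.0894]
14 [-0.0001, 0.0506, 0.0861]
15 [-0.0001, 0.0596, 0.0808]
16 [-0.0, 0.0674, 0.0737]
17 [-0.0, 0.0735, 0.0652]
18 [-0.0, 0.0777, 0.0555]
19 [0.0, 0.0798, 0.0453]
20 [0.0, 0.0797, 0.0348]
21 [0.0, 0.0774, 0.0245]
```

```bash

python3 -m crank '{"hand":[255,255,255,255,255],"translation":[[-0.002,-0.0039,0.0035],[-0.002,-0.0077,0.0071],[-0.002,-0.0138,0.0156],[-0.002,-0.018,0.0252],[-0.002,-0.0201,0.0355]],"dr":[[0,0,0],[0,0,0],[0,0,0],[0,0,0],[0,0,0]]}'
python3 -m crank '{"hand":[255,255,255,255,255],"translation":[[0,0,0.0105],[0,0.0023,0.0208],[0,0.0066,0.0303],[0,0.0129,0.0388],[0,0.0207,0.0457]],"dr":[[0,0,0],[0,0,0],[0,0,0],[0,0,0],[0,0,0]]}'
```

```text
time_s: 5.8
position: [0.6048, -0.1546, 0.094]
tool_rot: [[-0.0, 0.095, -0.995], [0.001, -0.995, -0.095], [-1.0, -0.001, -0.0]]
ft_force: [3.4, -1.0, -6.1]
grip_width: 0.0191
time_s: 6.3
position: [0.5606, -0.1807, 0.094]
tool_rot: [[-0.002, 0.095, -0.996], [0.001, -0.996, -0.095], [-1.0, -0.001, 0.002]]
ft_force: [2.1, 3.2, -7.1]
grip_width: 0.0192
```

```bash

python3 -m crank '{"hand":[255,255,255,255,255],"translation":[[0.001,0.0091,0.0052],[0.001,0.0191,0.0084],[0.001,0.0296,0.0094],[0.001,0.04,0.0082],[0.001,0.05,0.0049]],"dr":[[0,0,0],[0,0,0],[0,0,0],[0,0,0],[0,0,0]]}'
python3 -m crank '{"hand":[255,255,255,255,255],"translation":[[0,0.009,-0.0053],[0,0.0168,-0.0124],[0,0.0229,-0.0209],[0,0.0271,-0.0306],[0,0.0292,-0.0408]],"dr":[[0,0,0],[0,0,0],[0,0,0],[0,0,0],[0,0,0]]}'
python3 -m crank '{"hand":[255,255,255,255,255],"translation":[[0,0,-0.005],[0,0,-0.0105],[0,-0.0005,-0.0135],[0,-0.001,-0.016],[0,-0.001,-0.016]],"dr":[[0,0,0],[0,0,0],[0,0,0],[0,0,0],[0,0,0]]}'
python3 - <<'E'
from h import *
s=st(); print(np.degrees(np.arctan2(s["position"][1]+.2055,s["position"][0]-.606)))
E
```

```text
time_s: 6.8
position: [0.5623, -0.2319, 0.0938]
tool_rot: [[0.002, 0.094, -0.996], [-0.0, -0.996, -0.094], [-1.0, 0.001, -0.001]]
ft_force: [3.8, 6.2, 1.1]
grip_width: 0.0188
time_s: 7.3
position: [0.6056, -0.2551, 0.0937]
tool_rot: [[-0.001, 0.095, -0.995], [0.003, -0.995, -0.095], [-1.0, -0.003, 0.0]]
ft_force: [-3.3, 13.9, 7.3]
grip_width: 0.0189
time_s: 7.8
position: [0.6187, -0.253, 0.0937]
tool_rot: [[-0.007, 0.095, -0.995], [0.002, -0.995, -0.095], [-1.0, -0.003, 0.007]]
ft_force: [-15.3, 7.9, 10.0]
grip_width: 0.019
t 7.8 p [ 0.6187 -0.253   0.0937] F [-15.3   7.9  10. ] w 0.018997424682766006
[[-0.007, 0.095, -0.995], [0.002, -0.995, -0.095], [-1.0, -0.003, 0.007]] [-32.3  40.2  64.5  -0.1  75.6  52.2]
-74.97096445023654
```

The winding stopped at 243° (4.24 rad) of travel with the force rising to 15 N, so the drum is at its stop. I release the knob and go to view the lid bar.

```bash

python3 -m crank '{"hand":[110,110,110,110,110],"translation":[[0,0,0.003],[0,0,0.003],[-0.04,0,0.003],[-0.09,0,0.003],[-0.13,0,0.003]],"dr":[[0,0,0],[0,0,0],[0,0,0],[0,0,0],[0,0,0]]}'
python3 -m crank '{"hand":[110,110,110,110,110],"translation":[[0,-0.04,0.005],[0,-0.08,0.01],[0,-0.12,0.015],[0,-0.16,0.02],[0,-0.2,0.025]],"dr":[[-0.14,0,0],[-0.28,0,0],[-0.42,0,0],[-0.56,0,0],[-0.7,0,0]]}'
python3 -m crank '{"hand":[110,110,110,110,110],"translation":[[0,-0.03,-0.019],[0,-0.06,-0.038],[0,-0.09,-0.057],[0,-0.12,-0.076],[0,-0.151,-0.096]],"dr":[[-0.14,0,0],[-0.28,0,0],[-0.42,0,0],[-0.56,0,0],[-0.7,0,0]]}'
python3 -m crank '{"hand":[110,110,110],"translation":[[0,0,0],[0,0,0],[0,0,0]],"dr":[[-0.1,0,0],[-0.171,0,0],[-0.171,0,0]]}'
python3 - <<'E'
from h import *
st(); im,d,c=grab("wrist"); cv2.imwrite("pics/w3.png",im); np.save("pics/w3d.npy",d); import pickle; pickle.dump(c,open("pics/w3.pkl","wb"))
E
```

```text
time_s: 8.3
position: [0.6183, -0.2547, 0.2261]
tool_rot: [[0.002, 0.094, -0.996], [-0.002, -0.996, -0.094], [-1.0, 0.002, -0.002]]
ft_force: [-0.5, 0.7, 0.1]
grip_width: 0.0484
time_s: 8.8
position: [0.5741, -0.0562, 0.2235]
tool_rot: [[0.001, 0.717, -0.697], [-0.001, -0.697, -0.717], [-1.0, 0.002, -0.0]]
ft_force: [0.4, 0.3, 0.1]
grip_width: 0.0486
time_s: 9.3
position: [0.5339, 0.1181, 0.2236]
tool_rot: [[0.002, 0.997, -0.071], [-0.001, -0.071, -0.997], [-1.0, 0.002, 0.0]]
ft_force: [-0.5, 0.5, -0.0]
grip_width: 0.0486
time_s: 9.6
position: [0.5341, 0.1172, 0.2235]
tool_rot: [[0.001, 0.995, 0.096], [-0.0, 0.096, -0.995], [-1.0, 0.001, 0.001]]
ft_force: [-0.3, -0.2, 0.1]
grip_width: 0.0483
t 9.6 p [0.5341 0.1172 0.2235] F [-0.3 -0.2  0.1] w 0.0482645162563014
[[0.001, 0.995, 0.096], [-0.0, 0.096, -0.995], [-1.0, 0.001, 0.001]] [-0.  21.8 75.7 -0.  82.4 -5.5]
```

View pics/w3.png

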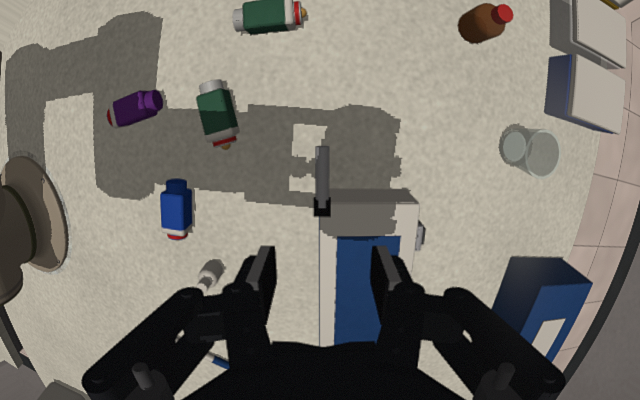

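The bar runs from (322,146) to (322,198), with the dark clamp below it. The two green cells are at (268,15) and (217,112). Now to compute the bar's midpoint.

```bash
python3 - <<'E'
from h import *
import pickle
im=cv2.imread("pics/w3.png"); d=np.load("pics/w3d.npy"); c=pickle.load(open("pics/w3.pkl","rb"))
g=cv2.cvtColor(im,cv2.COLOR_BGR2GRAY)
for v in (155,170,185): print(v,g[v,308:336].tolist())
for u,v in [(322,147),(322,172),(322,197),(319,240),(319,300)]: print(u,v,onz(c,u,v,.067,True).round(4), d[v,u])
E
```

```text
155 [174, 173, 172, 174, 174, 178, 176, 119, 106, 104, 92, 73, 74, 75, 78, 76, 75, 73, 70, 67, 67, 82, 97, 96, 95, 97, 97, 97]
170 [95, 97, 93, 93, 94, 98, 96, 72, 66, 67, 71, 73, 76, 76, 77, 76, 74, 72, 70, 66, 66, 79, 96, 97, 98, 98, 97, 95]
185 [173, 177, 178, 179, 178, 181, 174, 113, 73, 65, 69, 73, 74, 75, 77, 76, 74, 72, 70, 66, 71, 83, 97, 97, 98, 98, 99, 98]
322 147 [0.5294 0.1541 0.067 ] 0.29573837
322 172 [0.5317 0.1293 0.067 ] 0.30445346
322 197 [0.5341 0.1038 0.067 ] 0.3119668
319 240 [0.5354 0.0563 0.067 ] 0.36960173
319 300 [ 0.5424 -0.021   0.067 ] 0.39403647
```

```bash

python3 -m crank '{"hand":[110,110,110,110,110],"translation":[[0.05,-0.001,-0.008],[0.1,-0.001,-0.008],[0.14,-0.001,-0.008],[0.165,-0.001,-0.008],[0.18,-0.001,-0.008]],"dr":[[0,0,0],[0,0,0],[0,0,0],[0,0,0],[0,0,0]]}'
python3 -m crank '{"hand":[110,255,255,255,255],"translation":[[0,0,0],[0,0,0],[0,0,0],[0,0,0],[0,0,0]],"dr":[[0,0,0],[0,0,0],[0,0,0],[0,0,0],[0,0,0]]}' 35
python3 -m crank '{"hand":[255,255,255,255,255],"translation":[[-0.014,0.001,0],[-0.0277,0.0037,0],[-0.041,0.0083,0],[-0.0533,0.0145,0],[-0.065,0.0225,0]],"dr":[[0,0,0],[0,0,0],[0,0,0],[0,0,0],[0,0,0]]}'
```

```text
time_s: 10.15
position: [0.5314, 0.1246, 0.0411]
tool_rot: [[-0.003, 0.996, 0.092], [-0.0, 0.092, -0.996], [-1.0, -0.003, -0.0]]
ft_force: [0.0, -0.3, 0.1]
grip_width: 0.0486
time_s: 10.65
position: [0.5324, 0.125, 0.0444]
tool_rot: [[0.002, 0.996, 0.095], [-0.0, 0.095, -0.996], [-1.0, 0.002, 0.0]]
ft_force: [-0.4, -0.8, 5.0]
grip_width: 0.0127
time_s: 11.15
position: [0.5517, 0.1269, 0.1082]
tool_rot: [[-0.007, 0.995, 0.095], [-0.001, 0.095, -0.995], [-1.0, -0.007, 0.0]]
ft_force: [-9.7, -3.5, 0.7]
grip_width: 0.0128
```

```bash

python3 -m crank '{"hand":[255,255,255,255,255],"translation":[[-0.0104,0.0093,0],[-0.0195,0.02,0],[-0.027,0.0318,0],[-0.033,0.0445,0],[-0.0372,0.0578,0]],"dr":[[0,0,0],[0,0,0],[0,0,0],[0,0,0],[0,0,0]]}'
python3 -m crank '{"hand":[255,255,255,255,255],"translation":[[-0.0023,0.0138,0],[-0.0029,0.0278,0],[-0.0015,0.0417,0],[0.0017,0.0552,0],[0.0061,0.068,0]],"dr":[[0,0,0],[0,0,0],[0,0,0],[0,0,0],[0,0,0]]}'
python3 -m crank '{"hand":[255,255,255],"translation":[[0.001,0.001,0],[0.002,0.003,0],[0.002,0.003,0]],"dr":[[0,0,0],[0,0,0],[0,0,0]]}'
```

```text
time_s: 11.65
position: [0.6112, 0.1324, 0.148]
tool_rot: [[-0.0, 0.996, 0.095], [-0.001, 0.095, -0.996], [-1.0, -0.0, 0.001]]
ft_force: [-4.7, -2.1, 6.2]
grip_width: 0.0127
time_s: 12.15
position: [0.6795, 0.1388, 0.1401]
tool_rot: [[-0.0, 0.996, 0.094], [-0.001, 0.094, -0.996], [-1.0, -0.0, 0.001]]
ft_force: [-0.2, -0.5, 4.7]
grip_width: 0.0126
time_s: 12.45
position: [0.6814, 0.139, 0.1393]
tool_rot: [[-0.001, 0.996, 0.095], [-0.001, 0.095, -0.996], [-1.0, -0.001, 0.001]]
ft_force: [-7.5, -3.3, 11.0]
grip_width: 0.0124
```

```bash

python3 -m crank '{"hand":[110,110,110,110,110],"translation":[[0,0,0],[0,0,0],[-0.04,0,0],[-0.09,0,0],[-0.14,0,0]],"dr":[[0,0,0],[0,0,0],[0,0,0],[0,0,0],[0,0,0]]}'
python3 -m crank '{"hand":[110,110,110,110,110],"translation":[[0,-0.02,0.015],[0,-0.04,0.03],[0,-0.06,0.045],[0,-0.08,0.06],[0,-0.1,0.075]],"dr":[[0.14,0,0],[0.28,0,0],[0.42,0,0],[0.56,0,0],[0.7,0,0]]}'
python3 -m crank '{"hand":[110,110,110,110,110],"translation":[[0,-0.008,0.026],[0,-0.016,0.052],[0,-0.024,0.078],[0,-0.032,0.104],[0,-0.04,0.1315]],"dr":[[0.14,0,0],[0.28,0,0],[0.42,0,0],[0.56,0,0],[0.7,0,0]]}'
python3 -m crank '{"hand":[110,110,110],"translation":[[0,0,0],[0,0,0],[0,0,0]],"dr":[[0.1,0,0],[0.171,0,0],[0.171,0,0]]}'
python3 - <<'E'
from h import *
st(); im,d,c=grab("wrist"); cv2.imwrite("pics/w4.png",im); np.save("pics/w4d.npy",d); import pickle; pickle.dump(c,open("pics/w4.pkl","wb"))
E
```

```text
time_s: 12.95
position: [0.682, 0.1395, 0.2788]
tool_rot: [[-0.001, 0.995, 0.095], [0.0, 0.095, -0.995], [-1.0, -0.001, -0.0]]
ft_force: [1.7, -0.3, 0.5]
grip_width: 0.0489
time_s: 13.45
position: [0.5891, 0.0548, 0.2772]
tool_rot: [[-0.0, 0.819, -0.573], [0.0, -0.573, -0.819], [-1.0, -0.0, -0.0]]
ft_force: [0.1, -0.4, 0.5]
grip_width: 0.0485
time_s: 13.95
position: [0.4813, -0.0305, 0.2773]
tool_rot: [[0.0, 0.257, -0.966], [0.0, -0.966, -0.257], [-1.0, -0.0, -0.0]]
ft_force: [-0.1, -0.1, -0.4]
grip_width: 0.0485
time_s: 14.25
position: [0.4821, -0.0302, 0.2774]
tool_rot: [[0.0, 0.094, -0.996], [0.0, -0.996, -0.094], [-1.0, -0.0, -0.0]]
ft_force: [0.9, -0.1, 0.7]
grip_width: 0.0489
t 14.25 p [ 0.4821 -0.0302  0.2774] F [ 0.9 -0.1  0.7] w 0.04888052113002756
[[0.0, 0.094, -0.996], [0.0, -0.996, -0.094], [-1.0, -0.0, -0.0]] [-17.7  13.2  79.3   0.   87.5  67. ]
```

View pics/w4.png

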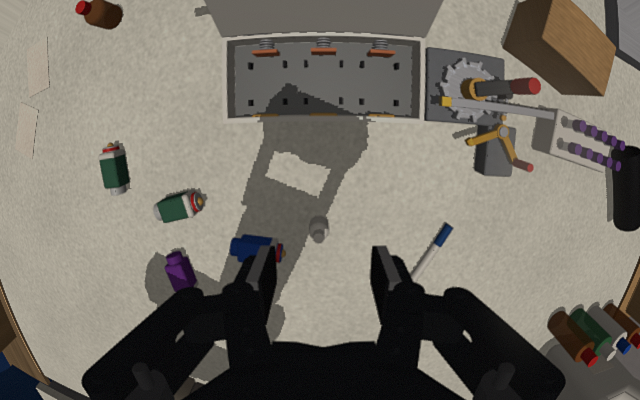

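The lid is open (its panel is at the top), the locking bar is clear with its tip at (446,101), and the pawl is off. The copper contacts are at (265,48), (323,46) and (381,47), and the rib dots are at rows 65 and 102. I take the bay centres from the ribs and the cell poses from their sleeves.

```bash
cat >> h.py <<'E'
def dpt(c,d,u,v):
    o,r=ray(c,u,v,True); E=np.array(c["extrinsics"]); r=r/(E[:3,:3].T@r)[2]; return o+r*d[int(v),int(u)]
def cells(im,c,zs=.034,roi=None,mn=80):
    """green sleeve top quad -> centre & nub dir via red/white band"""
    hsv=cv2.cvtColor(im,cv2.COLOR_BGR2HSV);H,S,V=cv2.split(hsv)
    G=((H>65)&(H<95)&(S>90)&(V>20)).astype(np.uint8)
    G=cv2.morphologyEx(G,cv2.MORPH_CLOSE,np.ones((3,3)))
    n,l,s,ce=cv2.connectedComponentsWithStats(G); return [(l==i,s[i],ce[i]) for i in range(1,n) if s[i,4]>mn]
E
python3 - <<'E'
from h import *
import pickle
im=cv2.imread("pics/w4.png"); d=np.load("pics/w4d.npy"); c=pickle.load(open("pics/w4.pkl","rb"))
g=cv2.cvtColor(im,cv2.COLOR_BGR2GRAY)
for n,u,v in [("floor",323,80),("floor",265,80),("floorR",380,75),("rim near",250,118),("rim near",400,118),("rimL",230,80),("rimR",422,80),("contact",323,53),("contactL",265,54)]: print(n,dpt(c,d,u,v).round(4))
zf=np.median([dpt(c,d,u,v)[2] for u in (262,270,323,380) for v in (78,82,86)]); print("zfloor",zf)
roi=(g<35); roi[:55]=0; roi[112:]=0; roi[:,:240]=0; roi[:,405:]=0
n,l,s,ce=cv2.connectedComponentsWithStats(roi.astype(np.uint8))
A=np.array([[.9957,.093],[-.093,.9957]])
for i in range(1,n):
    if 6<=s[i,4]<90: 
        u,v=ce[i]; P=onz(c,u,v,zf+.014,True); print(ce[i].round(1),s[i,2:],P.round(4),"unit",(A@P[:2]).round(4), "dep z",dpt(c,d,round(u),round(v)).round(3)[2])
for m,b,ctr in cells(im,c):
    print("green",ctr.round(1),b,onz(c,*ctr,.03,True).round(4))
cv2.imwrite("pics/crop4.png",np.hstack([cv2.resize(im[30:130,215:435],(660,300)),]))
E
```

```text
floor [ 0.5935 -0.0205  0.0212]
floor [0.5885 0.0534 0.0202]
floorR [ 0.6086 -0.092   0.021 ]
rim near [0.5396 0.0611 0.056 ]
rim near [ 0.5564 -0.1155  0.0561]
rimL [0.5855 0.0938 0.0412]
rimR [ 0.6061 -0.1371  0.0572]
contact [ 0.6267 -0.0174  0.0327]
contactL [0.6201 0.053  0.0377]
zfloor 0.020335891026839303
[284.9  64. ] [ 3  7 19] [0.609  0.0277 0.0343] unit [ 0.6089 -0.029 ] dep z 0.032
[305.5  63.5] [ 2  6 12] [0.6113 0.0026 0.0343] unit [ 0.6089 -0.0543] dep z 0.034
[340.7  63.8] [ 3  6 14] [ 0.6149 -0.0402  0.0343] unit [ 0.6085 -0.0972] dep z 0.033
[361.2  64.2] [ 3  7 17] [ 0.6174 -0.0652  0.0343] unit [ 0.6086 -0.1223] dep z 0.034
[250.5  65.5] [ 4  6 24] [0.6053 0.0707 0.0343] unit [0.6093 0.0142] dep z 0.034
[395.7  65.9] [ 5  7 26] [ 0.6216 -0.1084  0.0343] unit [ 0.6088 -0.1657] dep z 0.034
[284.9 101.2] [ 5  7 32] [0.5622 0.0235 0.0343] unit [ 0.562  -0.0288] dep z 0.036
[305.5 100.5] [ 4  6 24] [ 0.565  -0.0017  0.0343] unit [ 0.5624 -0.0542] dep z 0.033
[340.5 100.7] [ 2  6 11] [ 0.5687 -0.0443  0.0343] unit [ 0.5621 -0.097 ] dep z 0.033
[360.9 101.1] [ 3  5 14] [ 0.571  -0.0694  0.0343] unit [ 0.5621 -0.1222] dep z 0.035
[250.5 102.5] [ 4  6 24] [0.5582 0.0669 0.0343] unit [0.562  0.0147] dep z 0.032
[395.4 102.7] [ 4  6 22] [ 0.5747 -0.1129  0.0343] unit [ 0.5618 -0.1658] dep z 0.03
green [114.3 171.7] [100 155  29  33 683] [0.4543 0.2837 0.03  ]
green [171.8 208.3] [158 193  29  29 552] [0.4062 0.1812 0.03  ]
green [596.  333.6] [584 314  27  41 411] [ 0.1545 -0.75    0.03  ]
```

View pics/crop4.png

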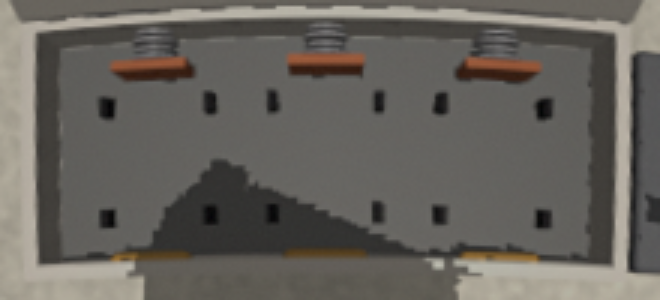

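The bays check out: floor z is 0.020 and rim 0.056, as they should be. In the unit frame bay x is 0.586 and bay y is -0.006, -0.076 and -0.146. I also check the contact's height, then move above cell B (the nearer one) with the jaws turned across it.

```bash

python3 -m crank '{"hand":[100,100,100,100,100],"translation":[[0.015,-0.044,0.011],[0.03,-0.087,0.022],[0.045,-0.13,0.034],[0.06,-0.174,0.045],[0.077,-0.217,0.056]],"dr":[[-0.14,0,0],[-0.28,0,0],[-0.42,0,0],[-0.56,0,0],[-0.7,0,0]]}'
python3 -m crank '{"hand":[100,100,100,100,100],"translation":[[0,0,0],[0,0,0],[0,0,0],[0,0,0],[0,0,0]],"dr":[[-0.14,0,0],[-0.28,0,0],[-0.42,0,0],[-0.56,0,0],[-0.7,0,0]]}'
python3 -m crank '{"hand":[100,100,100,100],"translation":[[0,0,0],[0,0,0],[0,0,0],[0,0,0]],"dr":[[-0.14,0,0],[-0.28,0,0],[-0.415,0,0],[-0.415,0,0]]}'
cat > look.py <<'E'
# wrist look: measure green cells; usage look.py name
from h import *
import sys,pickle
n=sys.argv[1]; s=st(); im,d,c=grab("wrist"); cv2.imwrite(f"pics/{n}.png",im); np.save(f"pics/{n}d.npy",d); pickle.dump(c,open(f"pics/{n}.pkl","wb"))
hsv=cv2.cvtColor(im,cv2.COLOR_BGR2HSV);H,S,V=cv2.split(hsv)
for m,b,ctr in cells(im,c,mn=400):
    ys,xs=np.where(m)
    # top face only: depth-based height
    P=np.array([dpt(c,d,u,v) for u,v in zip(xs,ys)]); top=np.abs(P[:,2]-np.percentile(P[:,2],90))<.004
    zt=np.median(P[top,2]); pts=P[top][:,:2].astype(np.float32)*1000
    (cx,cy),(w,h),a=cv2.minAreaRect(pts); q=cv2.boxPoints(((cx,cy),(w,h),a))
    e=[q[1]-q[0],q[2]-q[1]]; L=max(e,key=np.linalg.norm); L=L/np.linalg.norm(L)
    # red near it
    r=((H<8)|(H>172))&(S>120)&(V>60); yr,xr=np.where(r); k=(np.abs(xr-ctr[0])<110)&(np.abs(yr-ctr[1])<110)
    if k.any():
        Pr=np.array([dpt(c,d,u,v)[:2]*1000 for u,v in zip(xr[k],yr[k])]); dd=np.median(Pr,0)-np.array([cx,cy]); L=L*np.sign(L@dd)
    print("cell px",ctr.round(1),"centre",round(cx/1000,4),round(cy/1000,4),"ztop",round(float(zt),4),"size mm",round(w,1),round(h,1),"nub angle",round(float(np.degrees(np.arctan2(L[1],L[0]))),1),"mean",P[top].mean(0).round(4))
E
python3 look.py w5
python3 - <<'E'
from h import *
import pickle
im=cv2.imread("pics/w4.png"); d=np.load("pics/w4d.npy"); c=pickle.load(open("pics/w4.pkl","rb"))
for v in range(45,59): print(v,im[v,323],dpt(c,d,323,v).round(4))
E
```

```text
time_s: 14.8
position: [0.4052, 0.1824, 0.2001]
tool_rot: [[0.001, 0.719, -0.695], [0.0, -0.695, -0.719], [-1.0, 0.001, -0.001]]
ft_force: [1.8, -0.0, -0.0]
grip_width: 0.0517
time_s: 15.3
position: [0.406, 0.1809, 0.2003]
tool_rot: [[-0.0, 0.998, -0.067], [0.0, -0.067, -0.998], [-1.0, -0.0, -0.0]]
ft_force: [-0.1, 0.0, 0.4]
grip_width: 0.052
time_s: 15.7
position: [0.406, 0.1808, 0.2003]
tool_rot: [[-0.0, 0.942, 0.336], [0.0, 0.336, -0.942], [-1.0, -0.0, -0.0]]
ft_force: [0.3, -0.5, 0.6]
grip_width: 0.0518
t 15.7 p [0.406  0.1808 0.2003] F [ 0.3 -0.5  0.6] w 0.05183747300023627
[[-0.0, 0.942, 0.336], [0.0, 0.336, -0.942], [-1.0, -0.0, -0.0]] [  8.7  12.9  93.1   0.   74.  -10.9]
cell px [403.6  95.1] centre 0.4515 0.2935 ztop 0.0336 size mm 46.7 32.3 nub angle 8.9 mean [0.4513 0.2934 0.0335]
cell px [322.2 180.6] centre 0.4043 0.1812 ztop 0.0336 size mm 31.7 46.2 nub angle -72.1 mean [0.4042 0.1814 0.0335]
45 [77 76 77] [ 0.6354 -0.0166  0.0409]
46 [114 113 112] [ 0.6334 -0.0168  0.0445]
47 [ 88  93 110] [ 0.6317 -0.0169  0.0464]
48 [ 58  84 140] [ 0.6299 -0.0171  0.0493]
49 [ 59  90 156] [ 0.6284 -0.0172  0.0507]
50 [ 55  85 145] [ 0.6272 -0.0173  0.0505]
51 [ 39  58 101] [ 0.6269 -0.0174  0.0458]
52 [16 29 56] [ 0.6271 -0.0174  0.0375]
53 [19 30 55] [ 0.6267 -0.0174  0.0327]
54 [32 41 60] [ 0.6268 -0.0174  0.0249]
55 [73 76 79] [ 0.626  -0.0175  0.0221]
56 [95 98 98] [ 0.6248 -0.0176  0.0213]
57 [ 98 100 102] [ 0.6238 -0.0177  0.0194]
58 [ 97 101 101] [ 0.6221 -0.0178  0.0217]
```

```bash
python3 - <<'E'
from h import *
import pickle
im=cv2.imread("pics/w5.png"); d=np.load("pics/w5d.npy"); c=pickle.load(open("pics/w5.pkl","rb"))
n=np.array([np.cos(np.radians(-72.1)),np.sin(np.radians(-72.1))])
for v in range(130,262,3):
    P=dpt(c,d,323,v); print(v,im[v,323],P[2].round(4),round(float((P[:2]-[.4043,.1812])@n)*1000,1))
E
```

```text
130 [77 85 89] -0.0011 -49.8
133 [146 160 166] -0.0005 -46.5
136 [146 161 167] 0.0013 -43.3
139 [143 156 162] 0.3427 -74.2
142 [147 161 167] -0.0006 -36.5
145 [55 57 58] 0.0136 -34.8
148 [138 143 145] 0.0312 -33.8
151 [137 143 145] 0.0287 -30.4
154 [142 146 149] 0.0309 -27.6
157 [141 146 149] 0.0294 -24.3
160 [27 37 21] 0.032 -21.6
163 [31 39 23] 0.0328 -18.7
166 [33 43 27] 0.0333 -15.7
169 [30 39 23] 0.0341 -12.7
172 [29 38 21] 0.0329 -9.4
175 [32 42 27] 0.0334 -6.3
178 [27 38 19] 0.0337 -3.3
181 [30 40 22] 0.0347 -0.3
184 [29 37 21] 0.0355 2.6
187 [30 39 22] 0.0344 6.1
190 [30 40 23] 0.0339 9.4
193 [29 39 21] 0.0339 12.6
196 [30 40 22] 0.0339 15.9
199 [28 38 20] 0.033 19.4
202 [27 38 20] 0.0345 22.2
205 [ 90  95 100] 0.0346 25.5
208 [84 90 94] 0.0341 28.9
211 [66 69 78] 0.0305 33.5
214 [13 15 99] 0.0316 36.5
217 [59 72 76] 0.0291 40.8
220 [85 93 95] -0.0001 55.3
223 [ 88  97 101] 0.0005 58.9
226 [151 166 172] -0.001 63.3
229 [149 164 169] -0.0006 67.0
232 [148 162 168] 0.0002 70.6
235 [155 169 175] 0.0005 74.4
238 [150 165 170] -0.0006 78.8
241 [153 168 173] 0.0006 82.3
244 [152 167 173] 0.0002 86.5
247 [150 165 171] 0.0001 90.6
250 [156 171 177] -0.0009 95.2
253 [154 169 175] -0.0004 99.1
256 [153 168 174] 0.0007 102.7
259 [152 166 172] 0.0003 107.1
```

```bash

python3 -m crank '{"hand":[100,100,100,100,100],"translation":[[0.045,-0.0017,0.008],[0.09,-0.0017,0.008],[0.135,-0.0017,0.008],[0.17,-0.0017,0.008],[0.192,-0.0017,0.008]],"dr":[[0.03,0,0],[0.03,0,0],[0.03,0,0],[0.03,0,0],[0.03,0,0]]}'
python3 -m crank '{"hand":[100,255,255,255,255],"translation":[[0,0,0],[0,0,0],[0,0,0],[0,0,0],[0,0,0]],"dr":[[0,0,0],[0,0,0],[0,0,0],[0,0,0],[0,0,0]]}' 70
python3 -m crank '{"hand":[255,255,255,255,255],"translation":[[0,0,0],[-0.02,0,0],[-0.06,0,0],[-0.11,0,0],[-0.13,0,0]],"dr":[[0,0,0],[0,0,0],[0,0,0],[0,0,0],[0,0,0]]}'
python3 - <<'E'
from h import *
st()
E
```

```text
time_s: 16.25
position: [0.4061, 0.1724, 0.0062]
tool_rot: [[-0.003, 0.954, 0.301], [-0.0, 0.301, -0.954], [-1.0, -0.003, -0.0]]
ft_force: [-0.2, -0.9, -0.3]
grip_width: 0.052
time_s: 16.75
position: [0.4076, 0.1726, 0.0095]
tool_rot: [[0.002, 0.953, 0.304], [0.0, 0.304, -0.953], [-1.0, 0.002, 0.0]]
ft_force: [-0.0, -0.6, 8.2]
grip_width: 0.0325
time_s: 17.25
position: [0.4081, 0.1728, 0.1427]
tool_rot: [[0.007, 0.953, 0.304], [0.001, 0.304, -0.953], [-1.0, 0.007, 0.001]]
ft_force: [0.8, 0.6, -2.0]
grip_width: 0.0327
t 17.25 p [0.4081 0.1728 0.1427] F [ 0.8  0.6 -2. ] w 0.03267714416603947
[[0.007, 0.953, 0.304], [0.001, 0.304, -0.953], [-1.0, 0.007, 0.001]] [  7.6  16.6  99.    0.   64.  -10.1]
```

Cell B is gripped (32.7 mm). I carry it over the middle bay, turning the nub to face the near wall.

```bash

python3 -m crank '{"hand":[255,255,255,255,255],"translation":[[0,0.01,0.023],[0,0.021,0.047],[0,0.032,0.071],[0,0.042,0.095],[0,0.053,0.119]],"dr":[[0.14,0,0],[0.28,0,0],[0.42,0,0],[0.56,0,0],[0.7,0,0]]}'
python3 -m crank '{"hand":[255,255,255,255,255],"translation":[[0,0.023,0.0115],[0,0.046,0.023],[0,0.07,0.0345],[0,0.093,0.046],[0,0.1165,0.0573]],"dr":[[0.14,0,0],[0.28,0,0],[0.42,0,0],[0.56,0,0],[0.7,0,0]]}'
python3 -m crank '{"hand":[255,255,255,255],"translation":[[0,0,0],[0,0,0],[0,0,0],[0,0,0]],"dr":[[0.14,0,0],[0.28,0,0],[0.386,0,0],[0.386,0,0]]}'
python3 look.py w6
```

```text
time_s: 17.75
position: [0.4941, 0.0744, 0.1389]
tool_rot: [[0.0, 0.922, -0.387], [-0.0, -0.387, -0.922], [-1.0, 0.0, -0.0]]
ft_force: [0.4, 0.4, -0.5]
grip_width: 0.0327
time_s: 18.25
position: [0.5799, -0.0229, 0.1388]
tool_rot: [[0.0, 0.456, -0.89], [0.0, -0.89, -0.456], [-1.0, 0.0, -0.0]]
ft_force: [0.2, 0.5, -2.2]
grip_width: 0.0328
time_s: 18.65
position: [0.5794, -0.0221, 0.1387]
tool_rot: [[0.0, 0.093, -0.996], [-0.0, -0.996, -0.093], [-1.0, 0.0, -0.0]]
ft_force: [-1.1, 0.8, -1.1]
grip_width: 0.0326
t 18.65 p [ 0.5794 -0.0221  0.1387] F [-1.1  0.8 -1.1] w 0.03260867633696375
[[0.0, 0.093, -0.996], [-0.0, -0.996, -0.093], [-1.0, 0.0, -0.0]] [-13.9  29.3  77.9   0.   72.8  70.8]
cell px [322.9 258.9] centre 0.5883 -0.0216 ztop 0.1627 size mm 47.7 33.4 nub angle -174.3 mean [ 0.5908 -0.0216  0.1626]
cell px [ 72.6 270.8] centre 0.4537 0.2912 ztop 0.0333 size mm 42.2 30.2 nub angle 8.1 mean [0.4538 0.2898 0.0331]
```

View pics/w6.png

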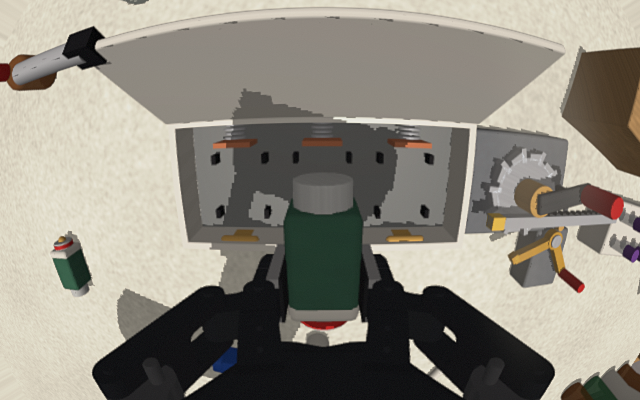

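The cell is level in the grip with its flat end towards the middle contact at (322,142). The mid-bay far ribs are at (295,157) and (348,157). A quick check of the bay position from this nearer view:

```bash
python3 - <<'E'
from h import *
import pickle
im=cv2.imread("pics/w6.png"); d=np.load("pics/w6d.npy"); c=pickle.load(open("pics/w6.pkl","rb"))
g=cv2.cvtColor(im,cv2.COLOR_BGR2GRAY); roi=(g<30); roi[:148]=0; roi[220:]=0; roi[:,:195]=0; roi[:,440:]=0
n,l,s,ce=cv2.connectedComponentsWithStats(roi.astype(np.uint8)); A=np.array([[.9957,.093],[-.093,.9957]])
for i in range(1,n):
    if 20<=s[i,4]<200:
        u,v=ce[i]; print(ce[i].round(1),s[i,2:],(A@onz(c,u,v,.030,True)[:2]).round(4),(A@onz(c,u,s[i,1]+1,.0343,True)[:2]).round(4))
for u,v in [(323,139),(240,146),(410,146)]: P=dpt(c,d,u,v); print(u,v,P.round(4),(A@P[:2]).round(4))
for v in range(228,246,2): P=dpt(c,d,240,v); print(v,im[v,240],(A@P[:2]).round(4),P[2].round(4))
E
```

```text
[264.5 157.3] [ 8 11 64] [ 0.6105 -0.0282] [ 0.6148 -0.0292]
[295.5 156.9] [ 6 11 59] [ 0.6105 -0.0541] [ 0.6144 -0.0545]
[348.3 157. ] [ 5 11 47] [ 0.6103 -0.0974] [ 0.6143 -0.097 ]
[379.4 157.4] [ 7 11 62] [ 0.6103 -0.1232] [ 0.6146 -0.1223]
[216.3 158. ] [ 8 10 47] [0.6111 0.0142] [0.6143 0.0125]
[427.3 157.8] [ 7 10 45] [ 0.611  -0.1653] [ 0.614  -0.1636]
[220.  211.1] [ 7 11 62] [0.5633 0.0151] [0.5686 0.0131]
[268.1 209.9] [ 6 11 37] [ 0.5646 -0.0291] [ 0.5687 -0.03  ]
[376.4 211.1] [ 6 12 55] [ 0.5635 -0.1228] [ 0.5686 -0.1218]
[423.8 210.8] [ 7 11 52] [ 0.5634 -0.1662] [ 0.5684 -0.1642]
323 139 [ 0.6304 -0.0181  0.0381] [ 0.626  -0.0766]
240 146 [0.6215 0.0448 0.0501] [ 0.623  -0.0132]
410 146 [ 0.6336 -0.0847  0.0505] [ 0.623  -0.1432]
228 [ 90  97 101] [ 5.448e-01 -2.000e-04] 0.0235
230 [37 71 92] [ 0.5447 -0.0014] 0.0281
232 [38 72 92] [ 0.5448 -0.0027] 0.0331
234 [36 69 90] [ 0.5451 -0.0041] 0.0383
236 [ 41  79 103] [ 0.5472 -0.0066] 0.0473
238 [ 46  88 115] [ 0.5465 -0.0071] 0.0498
240 [ 50  95 123] [ 0.5447 -0.007 ] 0.0499
242 [ 90  97 102] [ 0.6502 -0.0765] 0.281
244 [112 118 122] [ 0.5434 -0.0081] 0.055
```

```bash

python3 -m crank '{"hand":[255,255,255,255,255],"translation":[[0.03,0,0],[0.06,0,0],[0.08,0,0],[0.087,0,0],[0.087,0,0]],"dr":[[0,0,0],[0,0,0],[0,0,0],[0,0,0],[0,0,0]]}'
python3 -m crank '{"hand":[255,255,255,255,255],"translation":[[0,0,-0.004],[0,0,-0.008],[0,0,-0.012],[0,0,-0.015],[0,0,-0.015]],"dr":[[0,0,0],[0,0,0],[0,0,0],[0,0,0],[0,0,0]]}'
python3 - <<'E'
from h import *
st()
E
```

```text
time_s: 19.2
position: [0.5821, -0.0219, 0.0533]
tool_rot: [[0.007, 0.097, -0.995], [-0.0, -0.995, -0.097], [-1.0, 0.001, -0.007]]
ft_force: [6.6, 3.5, 7.3]
grip_width: 0.0325
time_s: 19.7
position: [0.5941, -0.0206, 0.0514]
tool_rot: [[-0.002, 0.095, -0.996], [0.0, -0.996, -0.095], [-1.0, -0.0, 0.002]]
ft_force: [-6.6, 0.3, 4.9]
grip_width: 0.0327
t 19.7 p [ 0.5941 -0.0206  0.0514] F [-6.6  0.3  4.9] w 0.03268604474850673
[[-0.002, 0.095, -0.996], [0.0, -0.996, -0.095], [-1.0, -0.0, 0.002]] [-13.4  36.5  81.   -0.   62.7  71.2]
```

```bash
python3 look.py w7
```

```text
t 19.7 p [ 0.5941 -0.0206  0.0514] F [-6.6  0.3  4.9] w 0.03268604474850673
[[-0.002, 0.095, -0.996], [0.0, -0.996, -0.095], [-1.0, -0.0, 0.002]] [-13.4  36.5  81.   -0.   62.7  71.2]
cell px [323.1 259.1] centre 0.5981 -0.0209 ztop 0.0773 size mm 33.5 32.5 nub angle -174.5 mean [ 0.5951 -0.0212  0.0774]
cell px [ 35.5 316. ] centre 0.4538 0.2909 ztop 0.0333 size mm 42.2 31.8 nub angle 10.3 mean [0.4551 0.2883 0.0329]
```

View pics/w7.png

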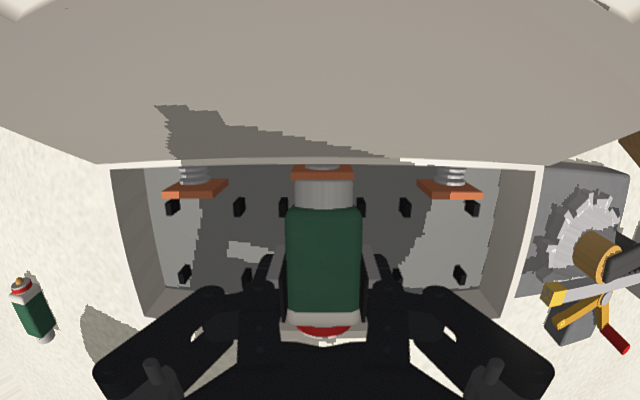

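The flat end presses the contact back: the middle plate is at row 172 against 188 for its neighbours. I check the cell's pitch from the sleeve-top depth.

```bash
cat > pitch.py <<'E'
from h import *
import pickle,sys
n=sys.argv[1]; im=cv2.imread(f"pics/{n}.png"); d=np.load(f"pics/{n}d.npy"); c=pickle.load(open(f"pics/{n}.pkl","rb"))
A=np.array([[.9957,.093],[-.093,.9957]])
m,b,ctr=max(cells(im,c,mn=300),key=lambda t:t[1][4] if 250<t[2][0]<400 else 0)
m=cv2.erode(m.astype(np.uint8),np.ones((7,7)))
ys,xs=np.where(m); P=np.array([dpt(c,d,u,v) for u,v in zip(xs,ys)]); k=np.abs(P[:,2]-np.median(P[:,2]))<.008; P=P[k]
U=(A@P[:,:2].T).T; f=np.polyfit(U[:,0],P[:,2],1); print("unit x range",U[:,0].min(),U[:,0].max(),"y",U[:,1].mean(),"ztop(ends)",np.polyval(f,[U[:,0].min(),U[:,0].max()]).round(4),"slope",f[0])
E
python3 pitch.py w6; python3 pitch.py w7
```

```text
unit x range 0.5616664996513366 0.6076150078572353 y -0.07652190932418294 ztop(ends) [0.163  0.1625] slope -0.00920514205007555
unit x range 0.5782969364052895 0.6221991279728835 y -0.0764353675288642 ztop(ends) [0.0799 0.0708] slope -0.20895985803894582
```

The nub caught the rod on the way down, so the cell is pitched 0.2 rad nub-up, with its flat end against the contact. I level it by tilting the tool and lower it behind the rod while it stays pushed in.

```bash

python3 -m crank '{"hand":[255,255,255,255,255],"translation":[[0,0,-0.0005],[0,0,-0.001],[0,0,-0.001],[0.006,0,-0.001],[0.012,0,-0.001]],"dr":[[0,0.07,0],[0,0.14,0],[0,0.2,0],[0,0.2,0],[0,0.2,0]]}'
python3 look.py w8; python3 pitch.py w8
```

```text
time_s: 20.25
position: [0.5943, -0.0205, 0.0389]
tool_rot: [[0.195, 0.094, -0.976], [0.019, -0.996, -0.092], [-0.981, -0.001, -0.196]]
ft_force: [-6.7, -0.7, 2.2]
grip_width: 0.0327
t 20.25 p [ 0.5943 -0.0205  0.0389] F [-6.7 -0.7  2.2] w 0.03272317595753625
[[0.195, 0.094, -0.976], [0.019, -0.996, -0.092], [-0.981, -0.001, -0.196]] [-15.1  34.1  90.4   5.6  45.   65.8]
cell px [323.1 259.3] centre 0.6 -0.0207 ztop 0.0644 size mm 47.7 33.0 nub angle -174.4 mean [ 0.6011 -0.0206  0.0644]
cell px [ 18.5 334.4] centre 0.4541 0.2897 ztop 0.0332 size mm 43.8 29.7 nub angle 10.3 mean [0.4548 0.2868 0.0328]
unit x range 0.5734249340241641 0.6180828430830799 y -0.07635651173116399 ztop(ends) [0.0647 0.0644] slope -0.006858594663680185
```

```bash

python3 -m crank '{"hand":[255,255,255,255,255],"translation":[[0.0004,0,-0.002],[0.003,0,-0.0014],[0.006,0,-0.0008],[0.009,0,-0.0002],[0.0107,0,0.0001]],"dr":[[0,0,0],[0,0,0],[0,0,0],[0,0,0],[0,0,0]]}'
python3 look.py w9; python3 pitch.py w9
```

```text
time_s: 20.8
position: [0.5963, -0.0202, 0.0282]
tool_rot: [[0.195, 0.095, -0.976], [0.019, -0.996, -0.093], [-0.981, -0.001, -0.195]]
ft_force: [-7.6, -0.8, 3.4]
grip_width: 0.033
t 20.8 p [ 0.5963 -0.0202  0.0282] F [-7.6 -0.8  3.4] w 0.033001517240165514
[[0.195, 0.095, -0.976], [0.019, -0.996, -0.093], [-0.981, -0.001, -0.195]] [-15.   35.2  90.6   5.7  43.9  65.8]
cell px [323.  259.2] centre 0.6019 -0.0204 ztop 0.0537 size mm 47.5 33.8 nub angle -174.5 mean [ 0.6031 -0.0202  0.0537]
cell px [ 13.9 341. ] centre 0.4444 0.2852 ztop 0.033 size mm 28.6 59.5 nub angle -28.6 mean [0.4505 0.2851 0.0327]
unit x range 0.5754394630050194 0.620171478847739 y -0.07624091855282608 ztop(ends) [0.0539 0.0537] slope -0.0056994855113609326
```

```bash

python3 -m crank '{"hand":[255,255,255,255,255],"translation":[[-0.0003,0,0.002],[-0.0006,0,0.004],[-0.0009,0,0.006],[-0.001,0,0.0065],[-0.001,0,0.0065]],"dr":[[0,0,0],[0,0,0],[0,0,0],[0,0,0],[0,0,0]]}'
python3 look.py w10; python3 pitch.py w10
```

```text
time_s: 21.35
position: [0.5904, -0.0208, 0.0282]
tool_rot: [[0.196, 0.094, -0.976], [0.019, -0.996, -0.092], [-0.98, -0.001, -0.197]]
ft_force: [-3.7, 1.2, 0.2]
grip_width: 0.0328
t 21.35 p [ 0.5904 -0.0208  0.0282] F [-3.7  1.2  0.2] w 0.03281236065570706
[[0.196, 0.094, -0.976], [0.019, -0.996, -0.092], [-0.98, -0.001, -0.197]] [-15.3  34.7  91.6   5.9  43.2  65.4]
cell px [323.1 259.3] centre 0.5962 -0.0209 ztop 0.0536 size mm 47.4 33.4 nub angle -174.1 mean [ 0.5972 -0.0208  0.0536]
cell px [ 12.9 336.1] centre 0.4482 0.2819 ztop 0.0328 size mm 25.2 49.6 nub angle -24.4 mean [0.45   0.2831 0.0325]
unit x range 0.5691939621499404 0.6141638773752418 y -0.07628714472673354 ztop(ends) [0.0539 0.0536] slope -0.007182855739533118
```

```bash

python3 -m crank '{"hand":[125,125,125,125,125],"translation":[[0,0,0],[0,0,0],[0,0,0],[-0.02,0,-0.004],[-0.049,0,-0.01]],"dr":[[0,0,0],[0,0,0],[0,0,0],[0,0,0],[0,0,0]]}'
python3 -m crank '{"hand":[125,125,125,125,125],"translation":[[-0.04,0,-0.008],[-0.08,0,-0.016],[-0.11,0,-0.022],[-0.14,0,-0.028],[-0.14,0,-0.028]],"dr":[[0,0,0],[0,-0.1,0],[0,-0.2,0],[0,-0.2,0],[0,-0.2,0]]}'
python3 look.py w11; python3 pitch.py w11
```

```text
time_s: 21.9
position: [0.5906, -0.021, 0.0781]
tool_rot: [[0.195, 0.093, -0.976], [0.019, -0.996, -0.091], [-0.981, -0.001, -0.196]]
ft_force: [0.2, 0.5, 0.1]
grip_width: 0.0438
time_s: 22.4
position: [0.5927, -0.0213, 0.2258]
tool_rot: [[0.009, 0.094, -0.996], [-0.002, -0.996, -0.094], [-1.0, 0.003, -0.009]]
ft_force: [-0.3, 0.1, 0.0]
grip_width: 0.0437
t 22.4 p [ 0.5927 -0.0213  0.2258] F [-0.3  0.1  0. ] w 0.04368400534108879
[[0.009, 0.094, -0.996], [-0.002, -0.996, -0.094], [-1.0, 0.003, -0.009]] [-13.5  26.2  68.1   0.   85.2  71.1]
cell px [321.9 179.9] centre 0.595 -0.0214 ztop 0.0536 size mm 46.1 31.9 nub angle -175.4 mean [ 0.5952 -0.0211  0.0535]
cell px [108.4 253.1] centre 0.4523 0.2914 ztop 0.0333 size mm 42.5 31.1 nub angle 10.0 mean [0.4535 0.2903 0.0332]
unit x range 0.5709906590880605 0.6099953263879471 y -0.0763703197317323 ztop(ends) [0.0538 0.0537] slope -0.0011650830369925053
```

View pics/w11.png

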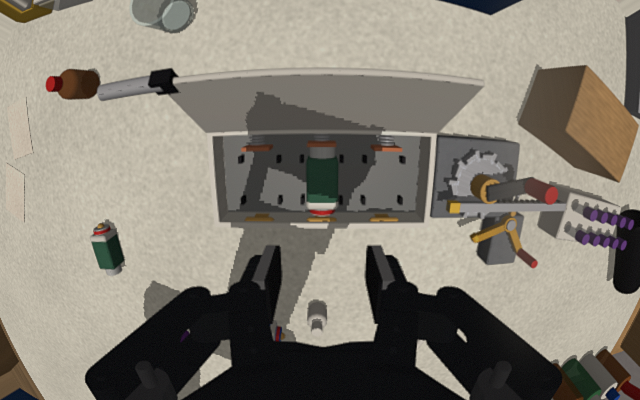

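Cell B is seated: level, under the rod at (320,217), with its nub to the near side, and its centre is within 1-2 mm of bay1. Cell A is still at (108,250); no other green cell is in view. I move over A.

```bash

python3 -m crank '{"hand":[100,100,100,100,100],"translation":[[0,-0.035,0.01],[0,-0.07,0.02],[0,-0.105,0.032],[0,-0.14,0.044],[0,-0.17,0.054]],"dr":[[0,0,0],[0,0,0],[0,0,0],[0,0,0],[0,0,0]]}'
python3 -m crank '{"hand":[100,100,100,100,100],"translation":[[0.01,-0.04,0.013],[0.018,-0.08,0.026],[0.026,-0.12,0.039],[0.026,-0.154,0.051],[0.026,-0.154,0.051]],"dr":[[-0.02,0,0],[-0.04,0,0],[-0.06,0,0],[-0.08,0,0],[-0.08,0,0]]}'
python3 look.py w12
python3 - <<'E'
from h import *
import pickle
im=cv2.imread("pics/w12.png"); d=np.load("pics/w12d.npy"); c=pickle.load(open("pics/w12.pkl","rb"))
o=None
for v in range(110,240,3):
    P=dpt(c,d,322,v)
    print(v,im[v,322],P.round(4))
E
```

```text
time_s: 22.95
position: [0.5195, 0.1445, 0.2202]
tool_rot: [[-0.002, 0.094, -0.996], [0.0, -0.996, -0.094], [-1.0, -0.0, 0.002]]
ft_force: [0.6, 0.4, 0.6]
grip_width: 0.0522
time_s: 23.45
position: [0.4532, 0.2946, 0.194]
tool_rot: [[-0.002, 0.178, -0.984], [0.0, -0.984, -0.178], [-1.0, -0.001, 0.002]]
ft_force: [0.2, 0.1, 0.2]
grip_width: 0.0516
t 23.45 p [0.4532 0.2946 0.194 ] F [0.2 0.1 0.2] w 0.051642795396959075
[[-0.002, 0.178, -0.984], [0.0, -0.984, -0.178], [-1.0, -0.001, 0.002]] [2.040e+01 2.260e+01 7.950e+01 1.000e-01 7.800e+01 1.002e+02]
cell px [322.7 183.3] centre 0.4526 0.2939 ztop 0.0336 size mm 43.6 30.3 nub angle 9.4 mean [0.4532 0.2942 0.0336]
110 [79 86 89] [ 5.249e-01  3.079e-01 -1.000e-04]
113 [81 89 91] [5.217e-01 3.073e-01 1.000e-04]
116 [79 87 90] [0.5185 0.3067 0.0022]
119 [79 87 89] [0.5153 0.3062 0.0007]
122 [79 87 90] [ 0.512   0.3056 -0.0006]
125 [79 85 89] [0.5088 0.305  0.0006]
128 [80 88 90] [0.5056 0.3044 0.0006]
131 [80 88 91] [ 0.5023  0.3038 -0.0006]
134 [84 92 95] [ 0.4989  0.3032 -0.0026]
137 [72 82 89] [0.496  0.3027 0.0005]
140 [27 58 77] [0.49
[... 625 characters left out ...]

191 [27 34 18] [0.445  0.2935 0.0327]
194 [37 49 28] [0.4426 0.293  0.0351]
197 [54 70 41] [0.4388 0.2924 0.0328]
200 [54 70 42] [0.4358 0.2918 0.0333]
203 [48 65 36] [0.433  0.2913 0.0345]
206 [110 114 114] [0.4283 0.2905 0.03  ]
209 [130 135 138] [0.4254 0.29   0.0308]
212 [129 135 136] [0.422  0.2894 0.0305]
215 [127 132 135] [0.4186 0.2887 0.0301]
218 [78 85 89] [0.4042 0.2863 0.    ]
221 [77 84 87] [0.4005 0.2856 0.    ]
224 [79 86 90] [ 0.3964  0.2849 -0.001 ]
227 [79 86 90] [ 3.931e-01  2.843e-01 -1.000e-04]
230 [75 83 85] [ 0.3887  0.2835 -0.0017]
233 [79 88 90] [3.856e-01 2.829e-01 1.000e-04]
236 [80 88 91] [ 0.3816  0.2822 -0.0004]
239 [81 89 92] [ 3.779e-01  2.816e-01 -1.000e-04]
```

```bash

python3 -m crank '{"hand":[100,100,100,100,100],"translation":[[0.045,0.0007,-0.008],[0.09,0.0007,-0.008],[0.135,0.0007,-0.008],[0.17,0.0007,-0.008],[0.185,0.0007,-0.008]],"dr":[[0.01,0,0],[0.01,0,0],[0.01,0,0],[0.01,0,0],[0.01,0,0]]}'
python3 -m crank '{"hand":[100,255,255,255,255],"translation":[[0,0,0],[0,0,0],[0,0,0],[0,0,0],[0,0,0]],"dr":[[0,0,0],[0,0,0],[0,0,0],[0,0,0],[0,0,0]]}' 70
python3 -m crank '{"hand":[255,255,255,255,255],"translation":[[0,0,0],[-0.02,0,0],[-0.06,0,0],[-0.11,0,0],[-0.15,0,0]],"dr":[[0,0,0],[0,0,0],[0,0,0],[0,0,0],[0,0,0]]}'
python3 - <<'E'
from h import *
st()
E
```

```text
time_s: 24.0
position: [0.4624, 0.2905, 0.0066]
tool_rot: [[-0.006, 0.161, -0.987], [-0.002, -0.987, -0.161], [-1.0, 0.001, 0.006]]
ft_force: [-0.5, 1.0, -0.4]
grip_width: 0.0521
time_s: 24.5
position: [0.4644, 0.2923, 0.0114]
tool_rot: [[0.002, 0.163, -0.987], [0.0, -0.987, -0.163], [-1.0, -0.0, -0.002]]
ft_force: [0.2, -0.8, 4.3]
grip_width: 0.0328
time_s: 25.0
position: [0.4637, 0.2924, 0.163]
tool_rot: [[0.001, 0.163, -0.987], [0.001, -0.987, -0.163], [-1.0, -0.0, -0.001]]
ft_force: [0.6, 1.1, -1.4]
grip_width: 0.033
t 25.0 p [0.4637 0.2924 0.163 ] F [ 0.6  1.1 -1.4] w 0.03298690734428025
[[0.001, 0.163, -0.987], [0.001, -0.987, -0.163], [-1.0, -0.0, -0.001]] [ 19.9  25.   81.2   0.   73.8 100.5]
```

```bash

python3 -m crank '{"hand":[255,255,255,255,255],"translation":[[0,0.045,-0.011],[0,0.093,-0.023],[0,0.141,-0.035],[0,0.189,-0.047],[0,0.235,-0.058]],"dr":[[-0.14,0,0],[-0.28,0,0],[-0.42,0,0],[-0.56,0,0],[-0.7,0,0]]}'
for i in 1 2 3; do python3 -m crank '{"hand":[255,255,255,255,255],"translation":[[0,0,0],[0,0,0],[0,0,0],[0,0,0],[0,0,0]],"dr":[[-0.14,0,0],[-0.28,0,0],[-0.42,0,0],[-0.56,0,0],[-0.7,0,0]]}' | tail -1; done
python3 -m crank '{"hand":[255,255,255,255],"translation":[[0,0,0],[0,0,0],[0,0,0],[0,0,0]],"dr":[[-0.14,0,0],[-0.272,0,0],[-0.272,0,0],[-0.272,0,0]]}'
python3 look.py w13; python3 pitch.py w13
```

```text
time_s: 25.5
position: [0.5552, 0.0792, 0.1605]
tool_rot: [[0.0, 0.756, -0.655], [0.0, -0.655, -0.756], [-1.0, -0.0, -0.0]]
ft_force: [0.3, 1.0, -1.8]
grip_width: 0.0329
grip_width: 0.0326
grip_width: 0.0327
grip_width: 0.033
time_s: 27.4
position: [0.5547, 0.0809, 0.1604]
tool_rot: [[-0.0, -0.077, 0.997], [0.0, 0.997, 0.077], [-1.0, 0.0, -0.0]]
ft_force: [0.0, 0.2, -0.8]
grip_width: 0.0326
t 27.4 p [0.5547 0.0809 0.1604] F [ 0.   0.2 -0.8] w 0.03257167481698883
[[-0.0, -0.077, 0.997], [0.0, 0.997, 0.077], [-1.0, 0.0, -0.0]] [ -3.8  26.3  79.3   0.   74.4 -98.2]
cell px [215.1 230.3] centre 0.5935 -0.0201 ztop 0.0537 size mm 43.9 33.3 nub angle -174.0 mean [ 0.5928 -0.0195  0.0536]
cell px [322.8 295.5] centre 0.5649 0.0809 ztop 0.1826 size mm 46.4 32.7 nub angle -175.9 mean [0.5625 0.0806 0.1825]
unit x range 0.5480518629959111 0.5899436945895716 y 0.027952560857316216 ztop(ends) [0.1827 0.1826] slope -0.0017477528573837963
```

View pics/w13.png

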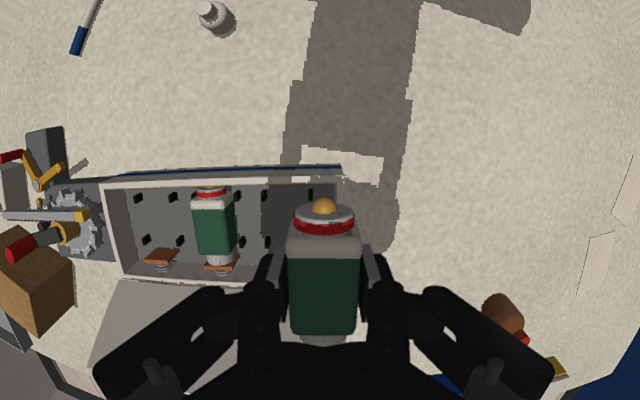

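Cell A is level in the grip and its nub now faces the robot. The bays are visible, with bay0's ribs partly under the cell. I move over bay0 with a slight nub-up tilt and lower it.

```bash

python3 -m crank '{"hand":[255,255,255,255,255],"translation":[[0,-0.017,0.007],[0,-0.0345,0.014],[0.025,-0.0345,0.014],[0.05,-0.0345,0.014],[0.05,-0.0345,0.014]],"dr":[[0,0,0],[-0.018,0.04,0],[-0.018,0.08,0],[-0.018,0.12,0],[-0.018,0.12,0]]}'
python3 -m crank '{"hand":[255,255,255,255,255],"translation":[[0.02,0,0.0024],[0.04,0,0.0048],[0.052,0,0.0062],[0.058,0,0.007],[0.058,0,0.007]],"dr":[[0,0,0],[0,0,0],[0,0,0],[0,0,0],[0,0,0]]}'
python3 look.py w14; python3 pitch.py w14
```

```text
time_s: 27.95
position: [0.571, 0.0467, 0.1072]
tool_rot: [[-0.125, -0.096, 0.987], [-0.01, 0.995, 0.096], [-0.992, 0.002, -0.126]]
ft_force: [0.1, 0.0, -0.8]
grip_width: 0.0328
time_s: 28.45
position: [0.5736, 0.0473, 0.0532]
tool_rot: [[-0.114, -0.098, 0.989], [-0.011, 0.995, 0.097], [-0.993, 0.0, -0.114]]
ft_force: [5.9, 0.4, -1.8]
grip_width: 0.033
t 28.45 p [0.5736 0.0473 0.0532] F [ 5.9  0.4 -1.8] w 0.03299603867309624
[[-0.114, -0.098, 0.989], [-0.011, 0.995, 0.097], [-0.993, 0.0, -0.114]] [  -6.4   37.3   79.2   -1.4   70.  -101.5]
cell px [207.6 265.7] centre 0.5897 -0.0209 ztop 0.0536 size mm 37.2 33.6 nub angle -172.9 mean [ 0.5858 -0.0206  0.0535]
cell px [323.  295.4] centre 0.5819 0.0474 ztop 0.0756 size mm 36.0 32.9 nub angle -174.5 mean [0.5765 0.0467 0.0756]
unit x range 0.5672727880035907 0.6074289261169346 y -0.0069866895012941415 ztop(ends) [0.0776 0.0705] slope -0.17763852008406147
```

The nub is brushing the near rim (Fx 6 N), as cell B's did. I push the cell into the contact, which takes it off the rim.

```bash

python3 -m crank '{"hand":[255,255,255,255,255],"translation":[[-0.0005,0,0.004],[-0.001,0,0.008],[-0.0014,0,0.012],[-0.0018,0,0.015],[-0.0018,0,0.015]],"dr":[[0,0,0],[0,0,0],[0,0,0],[0,0,0],[0,0,0]]}'
python3 look.py w15; python3 pitch.py w15
```

```text
time_s: 29.0
position: [0.5861, 0.0488, 0.0524]
tool_rot: [[-0.121, -0.098, 0.988], [-0.011, 0.995, 0.098], [-0.993, 0.001, -0.122]]
ft_force: [-7.8, -2.5, 5.9]
grip_width: 0.0327
t 29.0 p [0.5861 0.0488 0.0524] F [-7.8 -2.5  5.9] w 0.03266020271015412
[[-0.121, -0.098, 0.988], [-0.011, 0.995, 0.098], [-0.993, 0.001, -0.122]] [  -6.1   38.5   76.6   -1.5   71.7 -101.3]
cell px [204.6 253.1] centre 0.5937 -0.0203 ztop 0.0536 size mm 44.8 33.2 nub angle -174.9 mean [ 0.591  -0.0198  0.0536]
cell px [323.  295.3] centre 0.593 0.0489 ztop 0.0749 size mm 32.8 32.9 nub angle -84.1 mean [0.5889 0.0484 0.0749]
unit x range 0.579930195229692 0.6200952640203446 y -0.006548696234358441 ztop(ends) [0.0769 0.0695] slope -0.1829889473906455
```

View pics/w15.png

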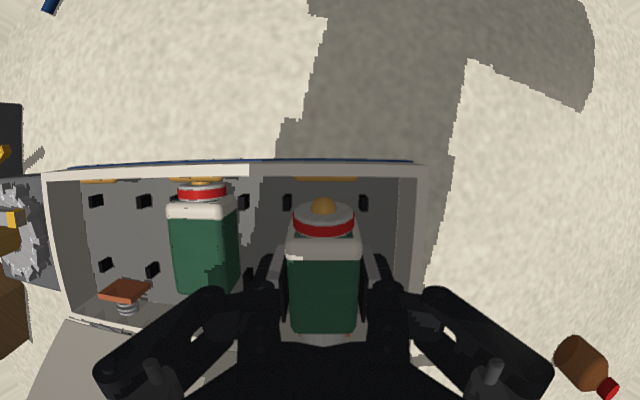

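The nub at (323,205) is clear of the rod at (322,178), and Fx -7.8 N means about 11 mm of contact travel. I level the cell and lower it.

```bash

python3 -m crank '{"hand":[255,255,255,255,255],"translation":[[0,0,0.0005],[0,0,0.001],[0,0,0.001],[0.0055,0,0.0017],[0.011,0,0.0023]],"dr":[[0,-0.06,0],[0,-0.12,0],[0,-0.18,0],[0,-0.18,0],[0,-0.18,0]]}'
python3 look.py w16; python3 pitch.py w16
```

```text
time_s: 29.55
position: [0.5861, 0.0493, 0.0405]
tool_rot: [[0.056, -0.099, 0.994], [0.007, 0.995, 0.098], [-0.998, 0.002, 0.056]]
ft_force: [-6.8, -1.0, 2.6]
grip_width: 0.0326
t 29.55 p [0.5861 0.0493 0.0405] F [-6.8 -1.   2.6] w 0.03258291386186556
[[0.056, -0.099, 0.994], [0.007, 0.995, 0.098], [-0.998, 0.002, 0.056]] [  -7.1   35.7   85.2    1.    55.9 -103.3]
cell px [197.1 259.5] centre 0.5927 -0.0198 ztop 0.0537 size mm 44.1 32.6 nub angle -173.9 mean [ 0.5884 -0.0201  0.0536]
cell px [323.  295.3] centre 0.5948 0.0493 ztop 0.0631 size mm 45.8 33.1 nub angle -174.5 mean [0.5924 0.0491 0.0631]
unit x range 0.5756173978916694 0.6171262473304588 y -0.0061873319843695805 ztop(ends) [0.0633 0.0631] slope -0.0038056906110338286
```

```bash

python3 -m crank '{"hand":[255,255,255,255,255],"translation":[[0,0,0.0015],[0.003,0,0.0014],[0.006,0,0.0012],[0.009,0,0.001],[0.0094,0,0.001]],"dr":[[0,0,0],[0,0,0],[0,0,0],[0,0,0],[0,0,0]]}'
python3 look.py w17; python3 pitch.py w17
python3 -m crank '{"hand":[255,255,255,255,255],"translation":[[0,0,-0.002],[0,0,-0.004],[0,0,-0.006],[0,0,-0.0065],[0,0,-0.0065]],"dr":[[0,0,0],[0,0,0],[0,0,0],[0,0,0],[0,0,0]]}'
python3 look.py w18; python3 pitch.py w18
```

```text
time_s: 30.1
position: [0.5876, 0.0495, 0.031]
tool_rot: [[0.055, -0.099, 0.994], [0.007, 0.995, 0.098], [-0.998, 0.002, 0.055]]
ft_force: [-8.6, -1.1, 5.4]
grip_width: 0.033
t 30.1 p [0.5876 0.0495 0.031 ] F [-8.6 -1.1  5.4] w 0.032992395828486926
[[0.055, -0.099, 0.994], [0.007, 0.995, 0.098], [-0.998, 0.002, 0.055]] [  -7.    36.6   85.4    1.    54.9 -103.2]
cell px [188.9 264.3] centre 0.5932 -0.0205 ztop 0.0537 size mm 44.7 33.5 nub angle -174.8 mean [ 0.5875 -0.0208  0.0536]
cell px [323.  295.3] centre 0.5963 0.0496 ztop 0.0536 size mm 45.7 32.8 nub angle -173.9 mean [0.5939 0.0493 0.0536]
unit x range 0.5768296045952317 0.6184686156011664 y -0.006115450645872492 ztop(ends) [0.0538 0.0536] slope -0.0042208538265831
time_s: 30.65
position: [0.5823, 0.049, 0.031]
tool_rot: [[0.058, -0.099, 0.993], [0.007, 0.995, 0.098], [-0.998, 0.002, 0.059]]
ft_force: [-6.2, 0.7, 2.3]
grip_width: 0.0325
t 30.65 p [0.5823 0.049  0.031 ] F [-6.2  0.7  2.3] w 0.032458966033152264
[[0.058, -0.099, 0.993], [0.007, 0.995, 0.098], [-0.998, 0.002, 0.059]] [  -7.2   36.2   86.4    1.    54.2 -103.4]
cell px [190.3 270. ] centre 0.5912 -0.0203 ztop 0.0537 size mm 40.3 33.0 nub angle -173.8 mean [ 0.5853 -0.0214  0.0536]
cell px [323.  295.3] centre 0.5907 0.049 ztop 0.0536 size mm 45.5 32.8 nub angle -173.9 mean [0.5885 0.0488 0.0536]
unit x range 0.5716457487338856 0.6127385088339178 y -0.006140300092158017 ztop(ends) [0.0538 0.0536] slope -0.0033718436527436437
```

```bash

python3 -m crank '{"hand":[255,255,125,125,125],"translation":[[0,0,-0.0015],[0,0,-0.002],[0,0,-0.002],[0,0,-0.002],[0,0,-0.002]],"dr":[[0,0,0],[0,0,0],[0,0,0],[0,0,0],[0,0,0]]}'
python3 -m crank '{"hand":[125,125,125,125,125],"translation":[[-0.03,0,0.0016],[-0.07,0,0.004],[-0.12,0,0.007],[-0.16,0,0.009],[-0.2,0,0.009]],"dr":[[0,0,0],[0,0,0],[0,0,0],[0,0.06,0],[0,0.06,0]]}'
python3 look.py w19; python3 - <<'E'
from h import *
im=cv2.imread("pics/w19.png"); cv2.imwrite("pics/crop19.png",cv2.resize(im[100:300,120:440],None,fx=2.2,fy=2.2))
E
```

```text
time_s: 31.2
position: [0.5813, 0.0484, 0.0311]
tool_rot: [[0.061, -0.098, 0.993], [0.007, 0.995, 0.098], [-0.998, 0.001, 0.061]]
ft_force: [-0.3, -0.2, 0.5]
grip_width: 0.0435
time_s: 31.7
position: [0.5783, 0.0479, 0.2333]
tool_rot: [[0.0, -0.098, 0.995], [0.001, 0.995, 0.098], [-1.0, 0.001, 0.0]]
ft_force: [0.0, -0.4, -0.6]
grip_width: 0.0435
t 31.7 p [0.5783 0.0479 0.2333] F [ 0.  -0.4 -0.6] w 0.04352545849021409
[[0.0, -0.098, 0.995], [0.001, 0.995, 0.098], [-1.0, 0.001, 0.0]] [  -7.    24.8   69.1    0.    86.  -102.6]
cell px [261.1 188. ] centre 0.5946 -0.0207 ztop 0.0536 size mm 44.4 33.5 nub angle -175.6 mean [ 0.5942 -0.0204  0.0536]
cell px [323.6 188.5] centre 0.5884 0.0485 ztop 0.0536 size mm 44.5 32.0 nub angle -174.2 mean [0.5879 0.0485 0.0535]
```

View pics/crop19.png

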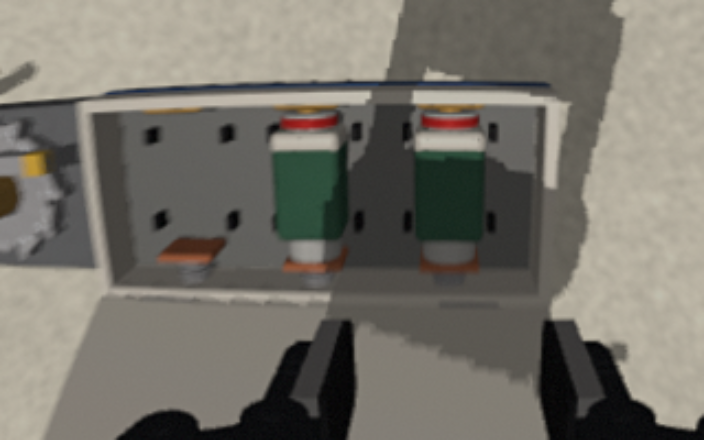

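Both cells sit level with their nubs under the rods at crop (308,107) and (450,107), contacts pressed in, and the right bay is free. Now the lid: turn the jaws and move over the open lid's bar. I also check the top camera for any further green cell.

```bash

python3 -m crank '{"hand":[110,110,110,110,110],"translation":[[-0.02,0.016,0.022],[-0.02,0.032,0.045],[-0.02,0.048,0.067],[-0.02,0.064,0.089],[-0.02,0.0804,0.1115]],"dr":[[0.14,0,0],[0.28,0,0],[0.42,0,0],[0.56,0,0],[0.7,0,0]]}'
python3 -m crank '{"hand":[110,110,110,110,110],"translation":[[0,0,0],[0,0,0],[0,0,0],[0,0,0],[0,0,0]],"dr":[[0.14,0,0],[0.28,0,0],[0.42,0,0],[0.56,0,0],[0.7,0,0]]}'
python3 -m crank '{"hand":[110,110,110],"translation":[[0,0,0],[0,0,0],[0,0,0]],"dr":[[0.1,0,0],[0.171,0,0],[0.171,0,0]]}'
python3 look.py w20; python3 - <<'E'
from h import *
im,d,c=grab("top")
for m,b,ctr in cells(im,c,mn=30): print("top green",ctr.round(0),b[4],onz(c,*ctr,.03).round(3))
import pickle
im=cv2.imread("pics/w20.png"); d=np.load("pics/w20d.npy"); c=pickle.load(open("pics/w20.pkl","rb"))
for v in (150,165,180,195,210,225,240):
    P=[dpt(c,d,u,v) for u in range(280,370)]; P=np.array(P); k=(P[:,2]>.12)&(P[:,2]<.2)
    if k.sum()>3: print(v,np.where(k)[0][[0,-1]]+280,P[k].mean(0).round(4),P[k][:,2].max().round(4))
E
```

```text
time_s: 32.25
position: [0.6817, 0.1397, 0.251]
tool_rot: [[0.0, 0.571, 0.821], [0.001, 0.821, -0.571], [-1.0, 0.001, -0.0]]
ft_force: [1.2, 0.6, 1.0]
grip_width: 0.0486
time_s: 32.75
position: [0.681, 0.1389, 0.2509]
tool_rot: [[0.0, 0.965, 0.261], [0.001, 0.261, -0.965], [-1.0, 0.001, -0.001]]
ft_force: [-0.4, -0.5, -0.4]
grip_width: 0.0481
time_s: 33.05
position: [0.681, 0.1389, 0.2509]
tool_rot: [[0.0, 0.995, 0.098], [0.001, 0.098, -0.995], [-1.0, 0.0, -0.001]]
ft_force: [0.7, -0.1, -0.1]
grip_width: 0.0488
t 33.05 p [0.681  0.1389 0.2509] F [ 0.7 -0.1 -0.1] w 0.04878783661390215
[[0.0, 0.995, 0.098], [0.001, 0.098, -0.995], [-1.0, 0.0, -0.001]] [ 1.8 37.  44.7  0.1 98.3 -3.8]
cell px [242.1 235.1] centre 0.5887 0.0504 ztop 0.0537 size mm 45.7 32.0 nub angle -174.9 mean [0.5885 0.0512 0.0536]
top green [324. 188.] 172 [ 0.599 -0.019  0.03 ]
top green [298. 190.] 185 [0.592 0.052 0.03 ]
top green [567. 345.] 470 [ 0.196 -0.676  0.03 ]
180 [315 332] [0.679  0.1586 0.1592] 0.1614
195 [315 331] [0.6798 0.1465 0.1593] 0.1613
210 [315 331] [0.681  0.1342 0.1596] 0.1616
225 [303 331] [0.6775 0.1161 0.1474] 0.1613
240 [303 334] [0.6797 0.104  0.1514] 0.1646
```

View pics/w20.png

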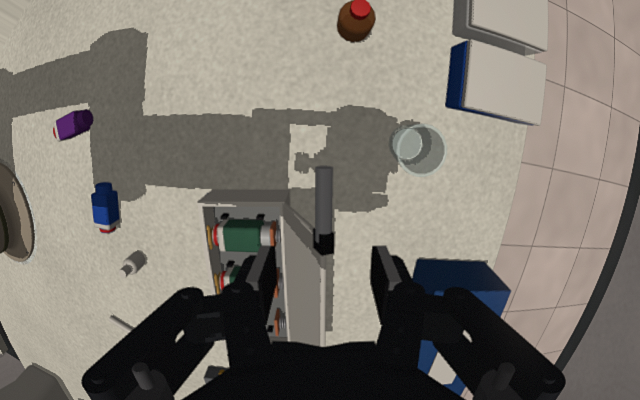

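The bar is centred between the fingers at (323,200), and only the two green cells exist (both in bays). I grip the bar and swing the lid shut.

```bash

python3 -m crank '{"hand":[110,110,110,110,110],"translation":[[0.04,0,0],[0.08,0,0],[0.1,0,0],[0.112,0,0],[0.112,0,0]],"dr":[[0,0,0],[0,0,0],[0,0,0],[0,0,0],[0,0,0]]}'
python3 -m crank '{"hand":[110,255,255,255,255],"translation":[[0,0,0],[0,0,0],[0,0,0],[0,0,0],[0,0,0]],"dr":[[0,0,0],[0,0,0],[0,0,0],[0,0,0],[0,0,0]]}' 35
python3 -m crank '{"hand":[255,255,255,255,255],"translation":[[-0.0049,-0.0132,0],[-0.0081,-0.0267,0],[-0.0095,-0.0406,0],[-0.0089,-0.0546,0],[-0.0066,-0.0684,0]],"dr":[[0,0,0],[0,0,0],[0,0,0],[0,0,0],[0,0,0]]}'
```

```text
time_s: 33.65
position: [0.6805, 0.1391, 0.1379]
tool_rot: [[-0.002, 0.995, 0.099], [0.001, 0.099, -0.995], [-1.0, -0.002, -0.001]]
ft_force: [0.1, -0.4, 0.5]
grip_width: 0.0484
time_s: 34.15
position: [0.6813, 0.1392, 0.1403]
tool_rot: [[0.002, 0.995, 0.098], [0.001, 0.098, -0.995], [-1.0, 0.002, -0.001]]
ft_force: [0.9, 0.3, 4.7]
grip_width: 0.0124
time_s: 34.65
position: [0.6136, 0.1328, 0.1476]
tool_rot: [[0.005, 0.995, 0.098], [0.002, 0.098, -0.995], [-1.0, 0.006, -0.001]]
ft_force: [0.9, 2.9, 10.2]
grip_width: 0.0125
```

```bash

python3 -m crank '{"hand":[255,255,255,255,255],"translation":[[0.0042,-0.0133,0],[0.0102,-0.026,0],[0.0177,-0.0378,0],[0.0268,-0.0485,0],[0.0372,-0.0578,0]],"dr":[[0,0,0],[0,0,0],[0,0,0],[0,0,0],[0,0,0]]}'
python3 -m crank '{"hand":[255,255,255,255,255],"translation":[[0.0116,-0.008,0],[0.024,-0.0142,0],[0.0372,-0.0188,0],[0.051,-0.0216,0],[0.063,-0.0225,0]],"dr":[[0,0,0],[0,0,0],[0,0,0],[0,0,0],[0,0,0]]}'
python3 -m crank '{"hand":[255,255],"translation":[[0,0,0],[0,0,0]],"dr":[[0,0,0],[0,0,0]]}'
```

```text
time_s: 35.15
position: [0.5555, 0.1271, 0.1092]
tool_rot: [[0.003, 0.995, 0.098], [0.002, 0.098, -0.995], [-1.0, 0.003, -0.002]]
ft_force: [0.1, 2.5, 3.3]
grip_width: 0.013
time_s: 35.65
position: [0.5325, 0.1249, 0.0454]
tool_rot: [[0.0, 0.995, 0.098], [0.002, 0.098, -0.995], [-1.0, 0.0, -0.002]]
ft_force: [-2.7, 1.6, 2.2]
grip_width: 0.0125
time_s: 35.85
position: [0.5325, 0.1249, 0.0457]
tool_rot: [[-0.001, 0.995, 0.098], [0.001, 0.098, -0.995], [-1.0, -0.001, -0.002]]
ft_force: [-1.0, 3.0, -1.7]
grip_width: 0.0127
```

```bash

python3 -m crank '{"hand":[255,255,110,110,110],"translation":[[0.0015,0,0],[0.002,0,0],[0.002,0,0],[0.002,0,0],[0.002,0,0]],"dr":[[0,0,0],[0,0,0],[0,0,0],[0,0,0],[0,0,0]]}'
python3 -m crank '{"hand":[110,110,110,110,110],"translation":[[-0.03,0,0],[-0.08,0,0],[-0.13,0,0],[-0.18,0,0],[-0.23,0,0]],"dr":[[0,0,0],[0,0,0],[0,0,0],[0,0,0],[0,0,0]]}'
python3 -m crank '{"hand":[110,110,110,110,110],"translation":[[0,-0.04,0],[0,-0.08,0],[0,-0.1,0],[0,-0.1,0],[0,-0.1,0]],"dr":[[0,0,0],[0,0,0],[0,0,0],[0,0,0],[0,0,0]]}'
python3 - <<'E'
from h import *
st(); im,d,c=grab("top"); cv2.imwrite("pics/top2.png",im[100:320,180:520].repeat(2,0).repeat(2,1))
def P(u,v):
    o,r=ray(c,u,v); z=np.median(d[v-1:v+2,u-1:u+2]); return o+r*z
A=np.array([[.9957,.093],[-.093,.9957]])
L=[]
for u in range(285,365,4):
    for v in range(172,207,3):
        p=P(u,v); L.append(np.r_[A@p[:2],p[2]])
L=np.array(L); k=(np.abs(L[:,2]-np.median(L[:,2]))<.008); f=np.linalg.lstsq(np.c_[L[k,:2],np.ones(k.sum())],L[k,2],rcond=None)[0]; print("lid z",np.median(L[:,2]),"slope x,y",f[:2],k.mean())
hsv=cv2.cvtColor(im,cv2.COLOR_BGR2HSV);H,S,V=cv2.split(hsv)
R=((H<6)|(H>174))&(S>170)&(V>90)
n,l,s,ce=cv2.connectedComponentsWithStats(R.astype(np.uint8))
for i in range(1,n):
    if s[i,4]>8: print("red",ce[i].round(1),s[i,4],onz(c,*ce[i],.085).round(4),onz(c,*ce[i],.124).round(4))
E
```

```text
time_s: 36.35
position: [0.5332, 0.1244, 0.0438]
tool_rot: [[0.001, 0.995, 0.098], [0.001, 0.098, -0.995], [-1.0, 0.001, -0.001]]
ft_force: [-0.1, -0.1, -0.6]
grip_width: 0.0485
time_s: 36.85
position: [0.5324, 0.1242, 0.276]
tool_rot: [[0.001, 0.995, 0.098], [0.001, 0.098, -0.995], [-1.0, 0.001, -0.001]]
ft_force: [0.1, -1.2, 0.1]
grip_width: 0.0485
time_s: 37.35
position: [0.4339, 0.1144, 0.274]
tool_rot: [[0.001, 0.995, 0.098], [0.001, 0.098, -0.995], [-1.0, 0.001, -0.001]]
ft_force: [0.3, -0.3, 0.2]
grip_width: 0.0488
t 37.35 p [0.4339 0.1144 0.274 ] F [ 0.3 -0.3  0.2] w 0.04882872751539785
[[0.001, 0.995, 0.098], [0.001, 0.098, -0.995], [-1.0, 0.001, -0.001]] [-0.4  9.7 84.5  0.1 85.8 -6.1]
lid z 0.06424670033763702 slope x,y [ 0.00744059 -0.0009808 ] 0.9875
red [196.9 144. ] 40 [0.701  0.3239 0.085 ] [0.6917 0.3102 0.124 ]
red [415.6 176.4] 35 [ 0.6289 -0.2601  0.085 ] [ 0.6224 -0.2507  0.124 ]
red [428.4 216.1] 11 [ 0.5252 -0.2937  0.085 ] [ 0.5228 -0.283   0.124 ]
red [558.5 356.3] 117 [ 0.1826 -0.6188  0.085 ] [ 0.1936 -0.5953  0.124 ]
```

View pics/top2.png

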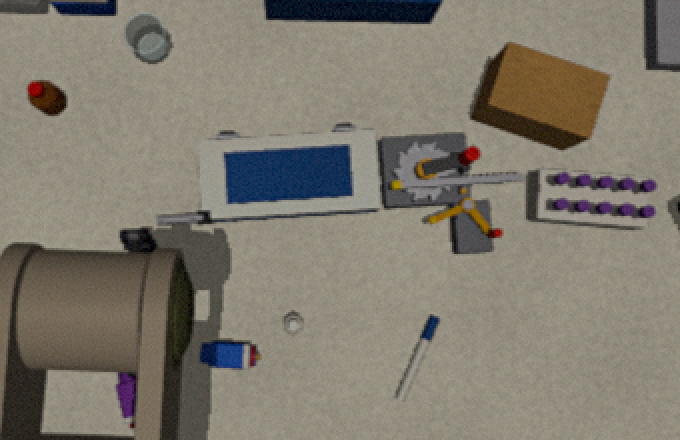

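The lid is shut (slope 0.007 rad) and the locking bar is clear of it. The pawl tab is still at its off position, the knob is at the drum's stop, and the bystanders are in place. Handing in.

```bash
python3 -c "
from rig import env
env.close_job()"
```

```text
the job is handed in; nothing more can be done
```

The job is handed in at about 37 s of robot time, with every step done in order. I flicked the pawl off, eased the crank round about 243° to its stop, and lifted the lid onto its stop. Then I seated the two green cells found on the bench in the middle and left bays, and shut the lid again.

**Cells:** Before the lid was shut, both were level and under their catch rods, with the nubs to the near wall. Sleeve height matched the bay height, and the centres were about 1–2 mm from the bay points. Nothing could be seen of them after that, because the lid covers them. No third green cell showed in any view.

**Last checks:**

| Item | Reading |
|---|---|
| Lid | flat to 0.007 rad |
| Pawl tab | at its fully-off position, about 2 mm from the predicted point |
| Drum | knob angle about 4.3 rad |
| Locking bar | clear of the lid |
| Bystanders | by eye, those in the last top view are where they stood; I did not measure their positions |
| Robot | hand clear of everything |

**What did not go to plan:** on the way down, each cell's nub brushed the case's near edge and pitched the cell, to 0.2 rad for the first. I levelled each one before seating it. No check failed.

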